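# Hang painted cuff bangles to dry and start the fan

### The job

The batch on the banding wheel is painted: lift every cuff bangle off the wheel and drape it over the rail of the drying rack, opening down and square across the rail, with a gap between one cuff and the next, and stand any toppled lacquer bottle back on its base in the drip tray, where all the bottles belong. When all that is in place, push the toggle switch over to start the fan; leave the brush pot and the maroon ring by the tray as they are.

Things in the scene. Friction and masses are not known exactly. Their poses are not given: they have to be found in the camera images.
- wheel: Foot of the banding wheel (decorator's turntable). Origin: on the bench under the axis. It carries an aluminium disc 280 mm across, its top 72 mm above the bench, that spins freely about the vertical axis at the slightest touch and has no brake.
- cuff_red: Red lacquered open cuff bangle, a rigid faceted C-shaped hoop 62 mm across, 28 wide, 5 thick, 57 tall, 55 g; starts standing on the wheel on its two ends, opening (29 mm inside) down. Origin: midway between these ends; z to the crown (hoop centre at 26 mm, crown top 57), y along the hoop's axis (the width), x across it (flat outer facets at +-31 mm). May be absent.
- cuff_yellow: Yellow lacquered open cuff bangle, a rigid faceted C-shaped hoop 62 mm across, 28 wide, 5 thick, 57 tall, 55 g; starts standing on the wheel on its two ends, opening (29 mm inside) down. Origin: midway between these ends; z to the crown (hoop centre at 26 mm, crown top 57), y along the hoop's axis (the width), x across it (flat outer facets at +-31 mm). May be absent.
- cuff_green: Green lacquered open cuff bangle, a rigid faceted C-shaped hoop 62 mm across, 28 wide, 5 thick, 57 tall, 55 g; starts standing on the wheel on its two ends, opening (29 mm inside) down. Origin: midway between these ends; z to the crown (hoop centre at 26 mm, crown top 57), y along the hoop's axis (the width), x across it (flat outer facets at +-31 mm). May be absent.
- cuff_cream: Cream lacquered open cuff bangle, a rigid faceted C-shaped hoop 62 mm across, 28 wide, 5 thick, 57 tall, 55 g; starts standing on the wheel on its two ends, opening (29 mm inside) down. Origin: midway between these ends; z to the crown (hoop centre at 26 mm, crown top 57), y along the hoop's axis (the width), x across it (flat outer facets at +-31 mm). May be absent.
- cuff_navy: Navy lacquered open cuff bangle, a rigid faceted C-shaped hoop 62 mm across, 28 wide, 5 thick, 57 tall, 55 g; starts standing on the wheel on its two ends, opening (29 mm inside) down. Origin: midway between these ends; z to the crown (hoop centre at 26 mm, crown top 57), y along the hoop's axis (the width), x across it (flat outer facets at +-31 mm). May be absent.
- cuff_red_crown (a point): Middle of the inner face of the crown of cuff_red, 26 mm above the hoop's centre (52 mm above the ends): the spot that rests on a rail. Axes as the cuff's.
- cuff_yellow_crown (a point): Middle of the inner face of the crown of cuff_yellow, 26 mm above the hoop's centre (52 mm above the ends): the spot that rests on a rail. Axes as the cuff's.
- cuff_green_crown (a point): Middle of the inner face of the crown of cuff_green, 26 mm above the hoop's centre (52 mm above the ends): the spot that rests on a rail. Axes as the cuff's.
- cuff_cream_crown (a point): Middle of the inner face of the crown of cuff_cream, 26 mm above the hoop's centre (52 mm above the ends): the spot that rests on a rail. Axes as the cuff's.
- cuff_navy_crown (a point): Middle of the inner face of the crown of cuff_navy, 26 mm above the hoop's centre (52 mm above the ends): the spot that rests on a rail. Axes as the cuff's.
- rack: Drying rack fixed to the bench; base board 90 x 550 x 18 mm along its y. Origin: under its centre; z up. Posts at y = -145, +145 mm (16 thick, tops at 173) carry a dowel rail 13 mm thick along y, axis at z = 160 (top 166.5). At y = +225 a fan 150 wide, 55 thick, top at 168; at y = -225 the grey switch box, 75 x 55 mm, top at 60.
- rail_mid (a point): Middle of the drying rail, on its axis, 160 mm above the bench. Axes as the rack's (the rail runs along y).
- fan_switch (a joint): Fan's toggle lever, 48 mm long, red bat on a steel stem, on top of the switch box (pivot at rack x 0, y -225, z 60 mm). 0 rad = off, leaning 0.5 rad to the rack's -x; 1.0 rad = on, leaning 0.5 rad to +x. About 1.3 N at the tip; stays where it is left. On beyond 0.85.
- switch_tip (a point): Upper end of the fan's toggle lever.
- tray: Shallow aluminium drip tray fixed to the bench, the lane of the lacquer bottles: 116 x 440 mm, long side along its y, floor 4 mm thick, lip 4 mm wide that rises 6 mm above the floor. Origin: under the centre; z up.
- bottle_red: Red squat square lacquer bottle with a thick glass base and a round black cap, 160 g: body 42 x 42 x 44 mm, cap 28 mm across from 46 to 68 mm. Origin: centre of the base; z points from the base to the cap. At the start it lies toppled on one flat side along the tray, cap towards the tray's middle; may be absent.
- bottle_yellow: Yellow squat square lacquer bottle with a thick glass base and a round black cap, 160 g: body 42 x 42 x 44 mm, cap 28 mm across from 46 to 68 mm. Origin: centre of the base; z points from the base to the cap. At the start it lies toppled on one flat side along the tray, cap towards the tray's middle; may be absent.
- bottle_green: Green squat square lacquer bottle with a thick glass base and a round black cap, 160 g: body 42 x 42 x 44 mm, cap 28 mm across from 46 to 68 mm. Origin: centre of the base; z points from the base to the cap. At the start it stands upright near the tray's -y end.
- bottle_navy: Navy squat square lacquer bottle with a thick glass base and a round black cap, 160 g: body 42 x 42 x 44 mm, cap 28 mm across from 46 to 68 mm. Origin: centre of the base; z points from the base to the cap. At the start it stands upright near the tray's +y end.
- brush_pot: Terracotta pot 64 mm wide, 75 mm tall, with brushes up to 125 mm. Origin: centre of its base. Not to be disturbed.
- ring_maroon: Maroon turned wooden ring, 52 mm outside, 34 mm tall, standing on its flat end. Origin: centre of its underside. Not to be disturbed.

How it is judged:
By the outcome, as a careful person would: the job done as asked, in the order asked, and still so for the second after the job is handed in, with the robot touching nothing.
Of cuff_red, cuff_yellow, cuff_green, cuff_cream, cuff_navy only 4 to 5 are there at a start; the rules pass over those that are not, and their reading is None.
Of bottle_red, bottle_yellow only 1 to 2 are there at a start; the rules pass over those that are not, and their reading is None.
At some moment in a run one of bottle_red, bottle_yellow, bottle_green, bottle_navy may be knocked a few centimetres aside while the robot is not near it.
Once in a run the grip may slacken for a moment while it holds something.
It also fails if it takes over 210 s, if anything falls off the work surface, if the arm or the gripper's body presses on something with over 40 N, if the wrist force passes 120 N, or if a joint passes its speed limit or range.

### The arm

A 7-joint arm with a two-finger parallel gripper is mounted at the origin on the work surface. World frame = base frame: x ahead of the robot, y to its left, z up, the work surface at z = 0. Lengths are in m, angles in rad, forces in N, time in s.
With the tool pointing down it reaches from about 0.4 to 0.85 m from the base axis. Payload 4.5 kg.
Tool frame: the origin (TCP) lies midway between the tips of the shut fingers; the grasp point (between the pads) lies 19 mm behind it; z points along the fingers, y is the line along which they close (so a half turn about z gives the same grasp; the last joint's range is limited). The gripper opens to 88 mm and grips with 3 to 60 N. Pads are 18 mm wide; open, the fingers measure 123 mm over their backs; the gripper's body (75 mm by 187 mm) begins 45 mm behind the grasp point.
Start: joints at [-1.189, 0.689, -0.195, 1.565, 0.157, 0.902, -0.215], TCP at [0.213, 0.588, 0.239] pointing down, gripper open.
Joint ranges: [-3.01, 3.01], [-0.46, 2.08], [-1.47, 1.51], [0.13, 2.56], [-1, 4.14], [0.04, 2.09], [-2.66, 2.66]. Speed limits (rad/s): [2.57, 2.57, 3.14, 3.14, 3.14, 3.14, 3.14].

### API

Orientations are given as a unit quaternion [x, y, z, w].
In Python, from plant import sensors, eyes, finish_job gives the robot as it stands.
- The arm moves only by the tool send_rows, never from a script. Its argument "rows" is text: rows parted by semicolons, each of 4 numbers parted by spaces: the shift along the tool's x, y, z normalised to -1 to 1, where 1 is 30 cm, then the turn about the tool's z normalised to -1 to 1, where 1 is 2 pi rad. A call has 1 to 10 rows; each row is the pose to reach, as a shift and turn from the pose commanded when the call began, along the tool's axes at that moment, turning the shorter way round; what a row does not reach only later rows make up. A row lasts 1/12 s, in which the tool goes at most 41.7 mm and 7.16 degrees, less where a joint would pass 70% of its speed; a pose out of reach is approached as far as the arm can. A call with a number of a shift or a turn outside -1 to 1 is refused whole. A call with a gripper value outside its range is refused whole. "jaw" is the closure, from -1 (fully open) to 1 (shut), set as the call begins (left out, the last holds). The fingers move at their own pace and stop on an object; "force" is the grip in N (left out, the last holds). Time passes only in rows, so rows that repeat a pose let the fingers close. It gives the time, the measured TCP pose, the force, the opening and the grip force at its end, in the units of the state.
- sensors.get_state(): the state, without advancing time (a new reading comes with each control period).
- eyes.snapshot(name): name is "side" or "top"; returns (picture, depth): 384x512x3 uint8, red, green, blue; 384x512 float32, m along the optical axis (not along the pixel's ray), 0 where there is no reading.
- eyes.calibration(name): a dict with "fov_y" (degrees; the focal length in pixels is half the picture's height over the tangent of half this angle, whatever the lens; pixels are square), "cx", "cy" (the principal point, pixels), "dist_coeffs" ([k1, k2, p1, p2, k3] as OpenCV has them; the pictures are not rectified), "world_from_camera" (4x4, takes a point from camera to world coordinates). Camera axes: x right, y down, z forward; pixel columns grow to the right and rows downward; lengths in m; the calibration is good to about 2 mm. A picture is of the moment at which its call begins. calibration takes no time and is no camera call.
- finish_job(): hands the job in; it is judged then, once.
The state is a dict: "clock": time; "q": joint angles; "qd": joint speeds; "joint_torque": joint torques, N m; "tool_pos": TCP position; "eef_rot": TCP orientation; "contact_force": force on the tool from outside, world axes, zero at the start; "moment": the same for the moment, N m; "opening": opening from 0.0 (shut) to 1.0 (fully open); "finger_force": force on a finger pad.
Only numpy, scipy, OpenCV 4.12 (cv2) and the standard library are available. Lean on these libraries where they do the work, as an engineer would, in place of code of your own. Each camera call takes 0.05 s, during which the arm holds its last target. There are 200 camera calls.

## Working session

There is one attempt and no reset: what is moved stays moved. The work goes in short steps, Python scripts to look and compute and a tool call to move; the robot and the scene stay as the last step left them, time stands still between calls to the robot, and variables do not carry over. Pictures are saved under pics/ and viewed, at most 14 in all, crops included, and the job is handed in when it is done.

Besides the shell and the picture viewer there is one more tool, called after "Request:" as a command line: name --argument value ..., lists and objects as JSON in quotes. send_rows: Moves the arm, as the interface text tells. Scaled input: -1 to 1 covers 30 cm each way for a shift and 2 pi rad each way for a turn. Its arguments: {"type":"object","properties":{"rows":{"type":"string"},"jaw":{"type":"number"},"force":{"type":"number"}},"required":["rows"]}

```bash
ls; mkdir -p pics; python3 - <<'E'
from plant import sensors, eyes
import cv2,numpy as np
for n in("top","side"):
    p,d=eyes.snapshot(n); cv2.imwrite(f"pics/{n}0.png",p[:,:,::-1]); np.savez(f"{n}0.npz",p=p,d=d)
    print(eyes.calibration(n))
print(sensors.get_state())
E
```

```text
pics
{'fov_y': 50.049292834593345, 'cx': 249.10788560251504, 'cy': 192.24857282800667, 'dist_coeffs': array([-0.14092528,  0.        ,  0.        ,  0.        ,  0.        ]), 'world_from_camera': array([[-0.00593518, -0.99387259,  0.1103723 ,  0.39173465],
       [-0.99945739,  0.0094719 ,  0.03154686, -0.04979676],
       [-0.03239899, -0.11012517, -0.99338953,  1.16660331],
       [ 0.        ,  0.        ,  0.        ,  1.        ]])}
{'fov_y': 43.467992952182705, 'cx': 262.87452548535725, 'cy': 194.8285418542083, 'dist_coeffs': array([-0.01588857,  0.        ,  0.        ,  0.        ,  0.        ]), 'world_from_camera': array([[ 0.97431362, -0.10653968,  0.19839924,  0.25687943],
       [-0.22511942, -0.48367353,  0.84580208, -1.08828394],
       [ 0.00584898, -0.86874001, -0.49523386,  0.72739014],
       [ 0.        ,  0.        ,  0.        ,  1.        ]])}
{'clock': 0.1, 'q': array([-1.1891981 ,  0.68990898, -0.19452978,  1.56623732,  0.1573227 ,
        0.90249809, -0.21509915]), 'qd': array([ 0.0006645 , -0.00165342, -0.00176255, -0.00299865, -0.00145229,
       -0.00178496, -0.00208292]), 'joint_torque': array([-2.30642167e-03, -5.28504395e+01, -1.27111137e+00, -1.53837955e+01,
       -5.25156932e-02,  1.99653070e-03,  3.26818031e-05]), 'tool_pos': array([0.21286581, 0.5870297 , 0.23798567]), 'eef_rot': array([ 1.72975444e-01,  9.84925788e-01, -8.25177506e-04, -7.82852844e-05]), 'contact_force': array([ 0.73547083, -0.02827643, -0.44480719]), 'moment': array([ 0.01396287,  0.01347125, -0.0396841 ]), 'finger_force': 0.0, 'opening': 1.0030250082681273}
```

View pics/top0.png

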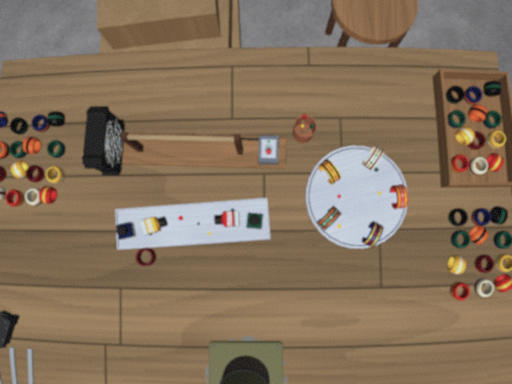

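View pics/side0.png

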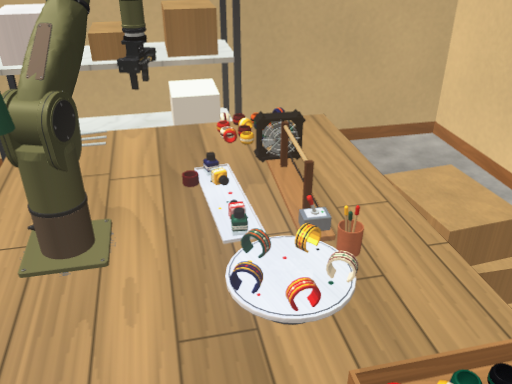

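The top view shows the wheel at (357,197) with 5 cuffs: yellow (330,172), cream (373,158), red (399,195), navy (372,233) and green (329,217). The rail runs from (130,138) to (240,145), with the switch at (268,148). In the tray are navy (125,230), toppled yellow (153,226), toppled red (228,218) and green (255,220). The ring is at (146,257) and the pot at (304,128). The side view agrees, and the toggle leans toward the robot.

```bash
cat > vis.py <<'E'
from plant import sensors, eyes
import cv2,numpy as np
def cloud(n):
    p,d=eyes.snapshot(n); c=eyes.calibration(n)
    h,w=d.shape; f=h/2/np.tan(np.radians(c["fov_y"]/2))
    K=np.array([[f,0,c["cx"]],[0,f,c["cy"]],[0,0,1]])
    u,v=np.meshgrid(np.arange(w),np.arange(h))
    r=cv2.undistortPoints(np.stack([u,v],-1).reshape(-1,1,2).astype(np.float64),K,c["dist_coeffs"]).reshape(h,w,2)
    T=c["world_from_camera"]
    P=np.concatenate([r*d[...,None],d[...,None]],-1)@T[:3,:3].T+T[:3,3]
    P[d==0]=np.nan
    return p,P,cv2.cvtColor(p,cv2.COLOR_RGB2HSV)
def comps(mask,P,minn=15):
    n,l=cv2.connectedComponents(mask.astype(np.uint8))
    return [l==i for i in range(1,n) if (l==i).sum()>=minn]
def rect(q):
    (c,s,a)=cv2.minAreaRect((q[:,:2]*1000).astype(np.float32)); 
    if s[0]<s[1]: a+=90
    return np.round(c,1),np.round(sorted(s),1),round((a+90)%180-90,1)  # angle of the long side, deg in world
E
python3 - <<'E'
from vis import *
for n in("top","side"):
    p,P,H=cloud(n); z=P[...,2]; x=P[...,0]; y=P[...,1]
    np.savez(f"{n}_P.npz",p=p,P=P)
    print("==",n)
    W=(abs(x-.52)<.17)&(abs(y+.3)<.2)
    disc=W&(abs(z-.072)<.006); q=P[disc]
    print("disc",np.nanmedian(q,0),q.min(0),q.max(0),q.shape, np.std(q[:,2]))
    for m in comps(W&(z>.085)&(z<.14),P):
        q=P[m]; t=q[q[:,2]>q[:,2].max()-.012]
        print("cuff",p[m].mean(0).round(),len(q),"zmax",q[:,2].max().round(4),rect(q),"top",rect(t),np.median(t,0).round(4))
    R=(z>.155)&(z<.18)&(x>.4)&(x<.85)&(abs(y)<.35)&~W
    for m in comps(R,P,8): q=P[m]; print("rail/fan",len(q),q.mean(0).round(4),rect(q),q[:,2].max())
    B=(z>.014)&(z<.09)&(x>.3)&(x<.62)&(y>-.12)&(y<.35)
    for m in comps(B,P,15): q=P[m]; print("bot",p[m].mean(0).round(),len(q),q.mean(0).round(3),rect(q),"zmax",q[:,2].max().round(4))
    S=(z>.05)&(z<.12)&(x>.5)&(x<.75)&(y>-.2)&(y<0)
    for m in comps(S,P,8): q=P[m]; print("sw",p[m].mean(0).round(),len(q),q.mean(0).round(3),rect(q),"zmax",q[:,2].max().round(4))
E
```

```text
== top
disc [ 0.4999527  -0.29898736  0.07143622] [ 0.3615996  -0.44367745  0.06600454] [ 0.68864268 -0.1385189   0.07795522] (6874, 3) 0.0020746849284847143
cuff [72. 75. 58.] 20 zmax 0.1266 (array([ 682.9, -181.7]), array([7.6, 9.5]), -67.3) top (array([ 683.3, -182.3]), array([6.8, 9.6]), -50.6) [ 0.6823 -0.1816  0.1231]
cuff [175. 140.  70.] 18 zmax 0.1276 (array([ 681.4, -154.7]), array([7.1, 8.7]), 86.6) top (array([ 681.5, -154.6]), array([7.3, 8.1]), -87.9) [ 0.6811 -0.1553  0.124 ]
cuff [172. 166. 153.] 270 zmax 0.1321 (array([ 601.4, -344.4]), array([28.9, 63.7]), -34.6) top (array([ 602.3, -345.2]), array([28.6, 47.4]), -35.3) [ 0.6002 -0.3427  0.126 ]
cuff [165. 134.  77.] 280 zmax 0.1318 (array([ 563.6, -226. ]), array([29. , 62.6]), 35.6) top (array([ 564.4, -225.4]), array([28.6, 45.4]), 36.3) [ 0.5626 -0.2263  0.1262]
cuff [181. 110.  78.] 266 zmax 0.1314 (array([ 496.7, -408.5]), array([29.4, 61.2]), 5.4) top (array([ 496.8, -408. ]), array([29.2, 47.9]), 3.7) [ 0.4942 -0.408   0.1252]
cuff [130. 111.  92.] 281 zmax 0.1315 (array([ 441.7, -221.4]), array([28.1, 63.1]
[... 2855 characters left out ...]
 array([ 44.4, 144.2]), -78.0) zmax 0.0745
bot [175. 139. 104.] 611 [0.607 0.059 0.028] (array([605.7, 125.2]), array([ 28.6, 448.1]), 90.0) zmax 0.0634
bot [96. 52. 47.] 183 [0.339 0.275 0.026] (array([340.5, 277.7]), array([49.4, 53. ]), 69.0) zmax 0.0366
bot [126. 115. 109.] 520 [ 0.439 -0.016  0.044] (array([444.2,  16.4]), array([ 45.1, 144. ]), 85.5) zmax 0.0748
sw [166. 157. 156.] 458 [ 0.631 -0.075  0.065] (array([634.7, -68.7]), array([61.7, 74.9]), -2.0) zmax 0.1137
sw [157.  99.  65.] 537 [ 0.692 -0.172  0.074] (array([ 693.8, -168.3]), array([63.1, 63.1]), 0.3) zmax 0.12
sw [223. 225. 229.] 139 [ 0.522 -0.185  0.072] (array([ 523.8, -182.9]), array([33.3, 47.2]), 0.7) zmax 0.0751
```

The sizes and heights match what was given: crown tops are near 130 mm, rect sides 28x62, and the rail span is 306 mm. I'll write a planner that prints move numbers, then start with the yellow cuff.

```bash
cat > plan.py <<'E'
from plant import sensors
import numpy as np
from scipy.spatial.transform import Rotation as Ro
def plan(wps):
    """wps: (x,y,z mm, closing angle deg); prints calls as shift/turn in the tool's axes and rows needed"""
    s=sensors.get_state(); p=np.array(s["tool_pos"])*1000; R=Ro.from_quat(s["eef_rot"]).as_matrix()
    th=np.degrees(np.arctan2(R[1,1],R[0,1])); print("now",p.round(1),round(th,1),"t",round(s["clock"],1),"open",round(s["opening"],3))
    th=(th+90)%180-90 if abs(th)>100 else th
    off=0 if np.cos(np.radians(th))*R[0,1]+np.sin(np.radians(th))*R[1,1]>0 else 180
    for (x,y,z,t) in wps:
        t0=np.radians(th+off); Y=np.array([np.cos(t0),np.sin(t0),0]); Z=np.array([0,0,-1.]); X=np.cross(Y,Z)
        d=np.array([x,y,z])-p; a=t-th; n=int(np.ceil(max(np.linalg.norm(d)/41.7,abs(a)/7.16)))
        print("->",(x,y,z,t),"row: %.3f %.3f %.3f %.4f"%(X@d/300,Y@d/300,Z@d/300,-a/360),"rows",n+1)
        p=np.array([x,y,z],float); th=t
RM=np.array([644.,156.5]); RA=-2.2
def rail(s): return RM+s*np.array([-np.sin(np.radians(RA)),np.cos(np.radians(RA))])
E
python3 - <<'E'
from plan import *
from vis import *
P=np.load("top_P.npz")["P"]; z=P[...,2]
m=(abs(z-.1655)<.004)&(abs(P[...,0]-.644)<.02)&(P[...,1]>.03)&(P[...,1]<.28); q=P[m]
print(np.polyfit(q[:,1],q[:,0],1),rail(0),np.polyval(np.polyfit(q[:,1],q[:,0],1),.1565))
plan([(388,180,240,24),(563,-226.5,200,35),(563,-226.5,81,35)])
E
```

```text
[0.04592922 0.63730494] [644.  156.5] 0.6444928627069978
now [212.9 587.2 238.2] 70.1 t 0.2 open 1.002
-> (388, 180, 240, 24) row: -1.011 -1.077 -0.006 0.1280 rows 12
-> (563, -226.5, 200, 35) row: -1.475 -0.018 0.133 -0.0306 rows 12
-> (563, -226.5, 81, 35) row: 0.000 0.000 0.397 0.0000 rows 4
```

```bash
sed -i 's/RA=-2.2/RA=-2.4/' plan.py; python3 - <<'E'
from plan import *
plan([(340,390,235,48),(500,150,230,35),(563,-100,220,35),(563,-226.5,160,35),(563,-226.5,81,35)])
E
```

```text
now [212.9 587.2 238.2] 70.1 t 0.2 open 1.002
-> (340, 390, 235, 48) row: -0.622 -0.474 0.011 0.0613 rows 7
-> (500, 150, 230, 35) row: -0.932 -0.238 0.017 0.0361 rows 8
-> (563, -100, 220, 35) row: -0.803 -0.306 0.033 0.0000 rows 8
-> (563, -226.5, 160, 35) row: -0.345 -0.242 0.200 0.0000 rows 5
-> (563, -226.5, 81, 35) row: 0.000 0.000 0.263 0.0000 rows 3
```

Request:
send_rows --rows "-0.622 -0.474 0.011 0.0613;-0.622 -0.474 0.011 0.0613;-0.622 -0.474 0.011 0.0613;-0.622 -0.474 0.011 0.0613;-0.622 -0.474 0.011 0.0613;-0.622 -0.474 0.011 0.0613;-0.622 -0.474 0.011 0.0613" --jaw -1 --force 25

```text
clock: 0.78
tool_pos: [0.3442, 0.3833, 0.2353]
eef_rot: [0.363, 0.932, -0.002, 0.002]
contact_force: [-0.3, 0.0, -0.2]
opening: 0.998
finger_force: 0.0
```

Request:
send_rows --rows "-0.932 -0.238 0.017 0.0361;-0.932 -0.238 0.017 0.0361;-0.932 -0.238 0.017 0.0361;-0.932 -0.238 0.017 0.0361;-0.932 -0.238 0.017 0.0361;-0.932 -0.238 0.017 0.0361;-0.932 -0.238 0.017 0.0361;-0.932 -0.238 0.017 0.0361"

```text
clock: 1.45
tool_pos: [0.5046, 0.1412, 0.2302]
eef_rot: [0.468, 0.884, -0.001, 0.003]
contact_force: [0.4, -0.3, 1.0]
opening: 0.999
finger_force: 0.0
```

Request:
send_rows --rows "-0.803 -0.306 0.033 0;-0.803 -0.306 0.033 0;-0.803 -0.306 0.033 0;-0.803 -0.306 0.033 0;-0.803 -0.306 0.033 0;-0.803 -0.306 0.033 0;-0.803 -0.306 0.033 0;-0.803 -0.306 0.033 0"

```text
clock: 2.12
tool_pos: [0.5633, -0.1039, 0.22]
eef_rot: [0.465, 0.885, -0.001, 0.0]
contact_force: [0.6, 1.0, -1.0]
opening: 1.001
finger_force: 0.0
```

Request:
send_rows --rows "-0.345 -0.242 0.2 0;-0.345 -0.242 0.2 0;-0.345 -0.242 0.2 0;-0.345 -0.242 0.2 0;-0.345 -0.242 0.2 0;-0.345 -0.242 0.2 0"

```text
clock: 2.62
tool_pos: [0.5632, -0.2238, 0.16]
eef_rot: [0.461, 0.887, 0.001, -0.001]
contact_force: [-0.3, 1.1, -0.2]
opening: 1.001
finger_force: 0.0
```

```bash
python3 - <<'E'
from plan import *
from plant import eyes
eyes.calibration("top")
plan([(563,-226.5,81,35),(563,-226.5,205,35),(*rail(-96)+[0,-60],205,RA),(*rail(-96),205,RA),(*rail(-96),135,RA),(*rail(-96),123,RA)])
E
```

```text
now [ 563.2 -223.8  160. ] 35.1 t 2.6 open 1.001
-> (563, -226.5, 81, 35) row: -0.007 -0.006 0.263 0.0002 rows 3
-> (563, -226.5, 205, 35) row: 0.000 0.000 -0.413 0.0000 rows 4
-> (np.float64(639.9799372419968), np.float64(0.5842083105095952), 205, -2.4) row: 0.473 0.644 0.000 0.1039 rows 7
-> (np.float64(639.9799372419968), np.float64(60.584208310509595), 205, -2.4) row: 0.200 -0.008 0.000 -0.0000 rows 3
-> (np.float64(639.9799372419968), np.float64(60.584208310509595), 135, -2.4) row: 0.000 0.000 0.233 -0.0000 rows 3
-> (np.float64(639.9799372419968), np.float64(60.584208310509595), 123, -2.4) row: 0.000 0.000 0.040 -0.0000 rows 2
```

Request:
send_rows --rows "0 0 0.13 0;0 0 0.2 0;0 0 0.263 0;0 0 0.263 0;0 0 0.263 0"

```text
clock: 3.03
tool_pos: [0.5637, -0.2226, 0.0818]
eef_rot: [0.46, 0.888, 0.001, -0.001]
contact_force: [-0.4, -0.6, 0.8]
opening: 1.0
finger_force: 0.0
```

Request:
send_rows --rows "0 0 0 0;0 0 0 0;0 0 0 0;0 0 0 0;0 0 0 0;0 0 0 0;0 0 0 0;0 0 0 0" --jaw 1 --force 25

```text
clock: 3.7
tool_pos: [0.5637, -0.2265, 0.0823]
eef_rot: [0.462, 0.887, 0.0, 0.001]
contact_force: [-0.2, 0.4, 5.4]
opening: 0.696
finger_force: 25.0
```

Request:
send_rows --rows "0 0 -0.1 0;0 0 -0.22 0;0 0 -0.34 0;0 0 -0.413 0;0 0 -0.413 0;0 0 -0.413 0"

```text
clock: 4.2
tool_pos: [0.5633, -0.2265, 0.2062]
eef_rot: [0.462, 0.887, 0.0, 0.001]
contact_force: [-0.5, 0.2, -1.2]
opening: 0.702
finger_force: 25.0
```

Request:
send_rows --rows "0.473 0.644 0 0.104;0.473 0.644 0 0.104;0.473 0.644 0 0.104;0.473 0.644 0 0.104;0.473 0.644 0 0.104;0.473 0.644 0 0.104;0.473 0.644 0 0.104;0.473 0.644 0 0.104;0.473 0.644 0 0.104"

```text
clock: 4.95
tool_pos: [0.6384, -0.0004, 0.2036]
eef_rot: [0.722, 0.692, -0.002, -0.001]
contact_force: [0.0, -1.7, -0.4]
opening: 0.697
finger_force: 25.0
```

Request:
send_rows --rows "0.1 -0.004 0 0;0.2 -0.008 0 0;0.2 -0.008 0 0;0.2 -0.008 0 0;0.2 -0.008 0 0;0.2 -0.008 0 0;0.2 -0.008 0 0"

```text
clock: 5.53
tool_pos: [0.6398, 0.0582, 0.2053]
eef_rot: [0.723, 0.691, -0.001, 0.0]
contact_force: [0.2, -0.5, -0.6]
opening: 0.7
finger_force: 25.0
```

```bash
python3 - <<'E'
from plan import *
from vis import *
P0=rail(-96)
plan([(*P0,205,RA),(*P0,140,RA),(*P0,123,RA)])
for n in("top","side"):
    p,P,H=cloud(n); z=P[...,2]; cv2.imwrite(f"pics/{n}1.png",p[:,:,::-1])
    m=(H[...,0]>18)&(H[...,0]<35)&(H[...,1]>110)&(abs(P[...,0]-.64)<.06)&(abs(P[...,1]-.06)<.06)&(z>.15)&(z<.26)
    q=P[m]; print(n,len(q),rect(q),q.mean(0),q.min(0),q.max(0))
plan([])
E
```

```text
now [639.8  58.2 205.3] -2.6 t 5.5 open 0.7
-> (np.float64(639.9799372419968), np.float64(60.584208310509595), 205, -2.4) row: 0.008 0.000 0.001 -0.0006 rows 2
-> (np.float64(639.9799372419968), np.float64(60.584208310509595), 140, -2.4) row: 0.000 0.000 0.217 -0.0000 rows 3
-> (np.float64(639.9799372419968), np.float64(60.584208310509595), 123, -2.4) row: 0.000 0.000 0.057 -0.0000 rows 2<stdin>:8: RuntimeWarning: Mean of empty slice.
  ret = um.true_divide(
Traceback (most recent call last):
ValueError: zero-size array to reduction operation minimum which has no identity
```

Request:
send_rows --rows "0 0 0.1 0;0 0 0.2 0;0 0 0.217 0;0 0 0.245 0;0 0 0.273 0;0 0 0.273 0;0 0 0.273 0"

```text
clock: 6.17
tool_pos: [0.6409, 0.0607, 0.1245]
eef_rot: [0.722, 0.692, 0.001, 0.001]
contact_force: [-0.6, 0.5, -1.8]
opening: 0.699
finger_force: 25.0
```

```bash
python3 - <<'E'
from plan import *
from vis import *
p,P,H=cloud("side"); cv2.imwrite("pics/side2.png",cv2.resize(p[90:240,200:380,::-1],None,fx=4,fy=4))
plan([])
E
```

```text
now [640.7  60.8 124.4] -2.4 t 6.2 open 0.698
```

View pics/side2.png

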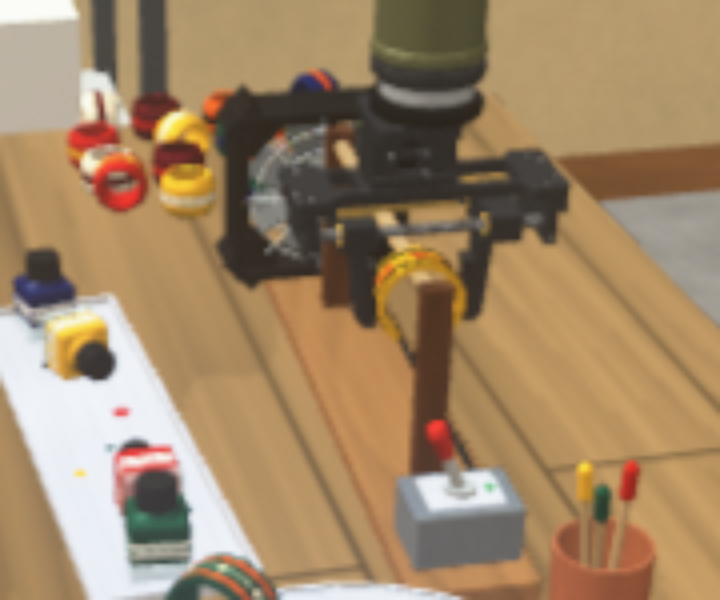

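The side crop shows the yellow cuff around the rail behind the near post at (420,300), square to it. I'll seat it, release and re-measure.

Request:
send_rows --rows "0 0 0.005 0;0 0 0.009 0;0 0 0.009 0;0 0 0.009 0"

```text
clock: 6.55
tool_pos: [0.6409, 0.0609, 0.1238]
eef_rot: [0.722, 0.692, 0.001, 0.001]
contact_force: [-5.0, 0.6, 13.9]
opening: 0.701
finger_force: 25.0
```

Request:
send_rows --rows "0 0 0 0;0 0 0 0;0 0 0 0;0 0 0 0;0 0 0 0;0 0 0 0" --jaw -1

```text
clock: 7.05
tool_pos: [0.6398, 0.0609, 0.1205]
eef_rot: [0.722, 0.692, -0.0, -0.0]
contact_force: [0.1, -0.3, -0.2]
opening: 0.999
finger_force: 0.0
```

Request:
send_rows --rows "0 0 -0.1 0;0 0 -0.2 0;0 0 -0.3 0;0 0 -0.3 0;0 0 -0.3 0"

```text
clock: 7.47
tool_pos: [0.6411, 0.061, 0.2126]
eef_rot: [0.722, 0.692, 0.002, 0.001]
contact_force: [-0.8, 0.1, -0.7]
opening: 0.999
finger_force: 0.0
```

```bash
cat > look.py <<'E'
from vis import *
from plan import *
def look():
    out={}
    for n in("top","side"):
        p,P,H=cloud(n); z=P[...,2]; x=P[...,0]; y=P[...,1]
        W=(np.hypot(x-.5,y+.3)<.16)&(z>.085)&(z<.14)
        for m in comps(W,P,100):
            q=P[m]; print(n,"cuff",p[m].mean(0).round(),len(q),"zmax",q[:,2].max().round(3),rect(q))
        R=(abs(x-.644)<.05)&(y>.02)&(y<.29)&(z>.1)&(z<.185)&(H[...,1]>0)&~((H[...,0]<18)&(H[...,0]>8)&False)
        for m in comps((z>.168)&(z<.18)&(abs(x-.644)<.05)&(y>.02)&(y<.29),P,8):
            q=P[m]; print(n,"on rail",p[m].mean(0).round(),len(q),"zmax",q[:,2].max().round(3),rect(q))
E
python3 - <<'E'
from look import *
look(); plan([])
E
```

```text
top cuff [195. 188. 173.] 270 zmax 0.133 (array([ 600.7, -343.9]), array([29. , 63.8]), -34.4)
top cuff [202. 125.  89.] 269 zmax 0.133 (array([ 496.3, -408.1]), array([28.6, 60.9]), 6.6)
top cuff [148. 127. 106.] 282 zmax 0.134 (array([ 442. , -221.5]), array([28.6, 63.8]), -45.6)
top cuff [143. 122. 106.] 285 zmax 0.132 (array([ 399.2, -335.2]), array([29.8, 62.8]), -28.9)
side cuff [115. 105.  91.] 395 zmax 0.132 (array([ 443.8, -223.3]), array([32.3, 63.1]), -45.7)
side cuff [193. 175. 150.] 391 zmax 0.132 (array([ 601.7, -345.3]), array([32.4, 62.3]), -33.4)
side cuff [118.  99.  95.] 428 zmax 0.132 (array([ 399.4, -336.7]), array([31.8, 62.5]), -29.4)
side cuff [213. 112.  82.] 510 zmax 0.132 (array([ 496.4, -408.8]), array([32.6, 63.6]), 5.0)
side on rail [190. 138.  45.] 52 zmax 0.174 (array([640.3,  59.4]), array([26.8, 34.7]), 1.5)
now [639.2  60.9 209.9] -2.4 t 7.6 open 1.001
```

```bash
cat > cyc.py <<'E'
from plan import *
import sys
x,y,a,s=map(float,sys.argv[1:5]); r=rail(s).round(1)
plan([((x+r[0])/2-20,(y+r[1]-20)/2,210,a),(x,y,175,a),(x,y,81,a),(x,y,200,a),((x+r[0])/2,(y+r[1])/2,200,(a+RA)/2),(*r,205,RA),(*r,128,RA),(*r,122.5,RA),(*r,205,RA)])
E
python3 cyc.py 442.5 -222.3 -45.3 -48
```

```text
now [639.2  60.9 209.9] -2.4 t 7.6 open 1.001
-> (np.float64(522.25), np.float64(-66.9), 210, -45.3) row: -0.442 -0.371 -0.000 0.1191 rows 7
-> (442.5, -222.3, 175, -45.3) row: -0.553 0.181 0.117 -0.0000 rows 6
-> (442.5, -222.3, 81, -45.3) row: 0.000 0.000 0.313 -0.0000 rows 4
-> (442.5, -222.3, 200, -45.3) row: 0.000 0.000 -0.397 -0.0000 rows 4
-> (np.float64(542.25), np.float64(-56.900000000000006), 200, -23.849999999999998) row: 0.624 -0.158 0.000 -0.0596 rows 6
-> (np.float64(642.0), np.float64(108.5), 205, -2.4) row: 0.639 0.081 -0.017 -0.0596 rows 6
-> (np.float64(642.0), np.float64(108.5), 128, -2.4) row: 0.000 0.000 0.257 -0.0000 rows 3
-> (np.float64(642.0), np.float64(108.5), 122.5, -2.4) row: 0.000 0.000 0.018 -0.0000 rows 2
-> (np.float64(642.0), np.float64(108.5), 205, -2.4) row: 0.000 0.000 -0.275 -0.0000 rows 3
```

Request:
send_rows --rows "-0.442 -0.371 0 0.119;-0.442 -0.371 0 0.119;-0.442 -0.371 0 0.119;-0.442 -0.371 0 0.119;-0.442 -0.371 0 0.119;-0.442 -0.371 0 0.119;-0.442 -0.371 0 0.119;-0.442 -0.371 0 0.119"

```text
clock: 8.23
tool_pos: [0.5226, -0.0664, 0.2098]
eef_rot: [0.924, 0.382, -0.001, -0.0]
contact_force: [-0.2, 0.3, -0.1]
opening: 1.0
finger_force: 0.0
```

Request:
send_rows --rows "-0.553 0.181 0.117 0;-0.553 0.181 0.117 0;-0.553 0.181 0.117 0;-0.553 0.181 0.117 0;-0.553 0.181 0.117 0;-0.553 0.181 0.117 0;-0.553 0.181 0.117 0;-0.553 0.181 0.117 0"

```text
clock: 8.9
tool_pos: [0.4447, -0.2204, 0.1754]
eef_rot: [0.924, 0.383, 0.001, -0.001]
contact_force: [0.1, 0.8, -0.2]
opening: 1.003
finger_force: 0.0
```

```bash
python3 cyc.py 442.5 -222.3 -45.3 -48 | sed -n 1p
```

```text
now [ 444.7 -220.4  175.4] -45.0 t 8.9 open 1.003
```

Request:
send_rows --rows "0 0 0.13 0;0 0 0.25 0;0 0 0.313 0;0 0 0.313 0;0 0 0.313 0"

```text
clock: 9.32
tool_pos: [0.4441, -0.2204, 0.0814]
eef_rot: [0.924, 0.382, -0.0, -0.001]
contact_force: [-0.6, -0.0, 0.7]
opening: 0.998
finger_force: 0.0
```

Request:
send_rows --rows "0 0 0 0;0 0 0 0;0 0 0 0;0 0 0 0;0 0 0 0;0 0 0 0;0 0 0 0;0 0 0 0" --jaw 1

```text
clock: 9.98
tool_pos: [0.4439, -0.2223, 0.0826]
eef_rot: [0.925, 0.38, 0.001, 0.0]
contact_force: [0.5, 1.6, 7.1]
opening: 0.701
finger_force: 25.0
```

Request:
send_rows --rows "0 0 -0.1 0;0 0 -0.22 0;0 0 -0.34 0;0 0 -0.397 0;0 0 -0.397 0;0 0 -0.397 0"

```text
clock: 10.48
tool_pos: [0.4438, -0.2222, 0.2016]
eef_rot: [0.925, 0.381, 0.001, 0.001]
contact_force: [0.4, 0.2, -1.3]
opening: 0.697
finger_force: 25.0
```

Request:
send_rows --rows "0.624 -0.158 0 -0.0596;0.624 -0.158 0 -0.0596;0.624 -0.158 0 -0.0596;0.624 -0.158 0 -0.0596;0.624 -0.158 0 -0.0596;0.624 -0.158 0 -0.0596;0.624 -0.158 0 -0.0596"

```text
clock: 11.07
tool_pos: [0.5425, -0.0546, 0.1989]
eef_rot: [0.837, 0.548, -0.001, -0.001]
contact_force: [-1.2, -0.4, -0.3]
opening: 0.7
finger_force: 25.0
```

Request:
send_rows --rows "0.639 0.081 -0.017 -0.0596;0.639 0.081 -0.017 -0.0596;0.639 0.081 -0.017 -0.0596;0.639 0.081 -0.017 -0.0596;0.639 0.081 -0.017 -0.0596;0.639 0.081 -0.017 -0.0596;0.639 0.081 -0.017 -0.0596;0.639 0.081 -0.017 -0.0596;0.639 0.081 -0.017 -0.0596;0.639 0.081 -0.017 -0.0596"

```text
clock: 11.9
tool_pos: [0.642, 0.106, 0.2058]
eef_rot: [0.723, 0.691, -0.001, 0.0]
contact_force: [0.6, -0.5, -0.2]
opening: 0.698
finger_force: 25.0
```

```bash
python3 - <<'E'
from plan import *
P0=rail(-48); plan([(*P0,128,RA),(*P0,123,RA)])
E
```

```text
now [642.  106.  205.8] -2.6 t 11.9 open 0.698
-> (np.float64(641.9899686209984), np.float64(108.5421041552548), 128, -2.4) row: 0.008 -0.001 0.259 -0.0004 rows 3
-> (np.float64(641.9899686209984), np.float64(108.5421041552548), 123, -2.4) row: 0.000 0.000 0.017 -0.0000 rows 2
```

Request:
send_rows --rows "0 0 0.1 0;0 0 0.2 0;0 0 0.24 0;0 0 0.26 0;0 0 0.268 0;0 0 0.274 0;0 0 0.274 0"

```text
clock: 12.48
tool_pos: [0.6436, 0.1085, 0.1254]
eef_rot: [0.722, 0.692, 0.001, 0.001]
contact_force: [-0.1, 0.5, -1.0]
opening: 0.696
finger_force: 25.0
```

Request:
send_rows --rows "0 0 0 0;0 0 0 0;0 0 0 0;0 0 0 0;0 0 0 0;0 0 0 0" --jaw -1

```text
clock: 12.98
tool_pos: [0.6428, 0.1089, 0.1239]
eef_rot: [0.722, 0.692, 0.0, 0.0]
contact_force: [-0.4, -0.3, 0.4]
opening: 0.997
finger_force: 0.0
```

Request:
send_rows --rows "0 0 -0.1 0;0 0 -0.2 0;0 0 -0.28 0;0 0 -0.28 0;0 0 -0.28 0"

```text
clock: 13.4
tool_pos: [0.6437, 0.1089, 0.2093]
eef_rot: [0.722, 0.692, 0.001, 0.001]
contact_force: [0.4, 0.7, -0.4]
opening: 1.004
finger_force: 0.0
```

```bash
python3 -c "
from look import *
look()"; python3 cyc.py 399.4 -336 -29 0
```

```text
top cuff [194. 186. 172.] 273 zmax 0.132 (array([ 601., -344.]), array([29. , 62.7]), -34.8)
top cuff [201. 124.  88.] 270 zmax 0.131 (array([ 496.8, -408.2]), array([28.4, 61.3]), 4.7)
top cuff [141. 121. 104.] 287 zmax 0.132 (array([ 400. , -335.6]), array([29. , 64.1]), -28.7)
top on rail [197. 167.  82.] 122 zmax 0.175 (array([640.8,  61.1]), array([30.3, 33.5]), -0.6)
top on rail [156. 112.  77.] 28 zmax 0.175 (array([641.4,  96.1]), array([ 5.7, 23.5]), 0.7)
side cuff [191. 173. 148.] 387 zmax 0.133 (array([ 602.2, -344.4]), array([34.9, 62.1]), -35.0)
side cuff [118.  99.  95.] 432 zmax 0.132 (array([ 400., -337.]), array([32.5, 61.9]), -28.2)
side cuff [212. 111.  81.] 506 zmax 0.133 (array([ 496.6, -409.7]), array([32. , 63.5]), 5.2)
side on rail [130. 111.  72.] 51 zmax 0.174 (array([639.4, 105.2]), array([31. , 31.5]), 72.6)
side on rail [186. 135.  44.] 53 zmax 0.174 (array([638.4,  60.1]), array([33.8, 36.3]), -63.6)
now [641.9 108.8 206.9] -2.4 t 13.5 open 0.998
-> (np.float64(501.70000000000005), np.float64(-99.75), 210, -29.0) row: -0.714 -0.439 -0.010 0.0740 rows 8
-> (399.4, -336.0, 175, -29.0) row: -0.854 0.084 0.117 -0.0000 rows 8
-> (399.4, -336.0, 81, -29.0) row: 0.000 0.000 0.313 -0.0000 rows 4
-> (399.4, -336.0, 200, -29.0) row: 0.000 0.000 -0.397 -0.0000 rows 4
-> (np.float64(521.7), np.float64(-89.75), 200, -15.7) row: 0.916 -0.041 0.000 -0.0369 rows 8
-> (np.float64(644.0), np.float64(156.5), 205, -2.4) row: 0.901 0.170 -0.017 -0.0369 rows 8
-> (np.float64(644.0), np.float64(156.5), 128, -2.4) row: 0.000 0.000 0.257 -0.0000 rows 3
-> (np.float64(644.0), np.float64(156.5), 122.5, -2.4) row: 0.000 0.000 0.018 -0.0000 rows 2
-> (np.float64(644.0), np.float64(156.5), 205, -2.4) row: 0.000 0.000 -0.275 -0.0000 rows 3
```

Request:
send_rows --rows "-0.714 -0.439 -0.01 0.074;-0.714 -0.439 -0.01 0.074;-0.714 -0.439 -0.01 0.074;-0.714 -0.439 -0.01 0.074;-0.714 -0.439 -0.01 0.074;-0.714 -0.439 -0.01 0.074;-0.714 -0.439 -0.01 0.074;-0.714 -0.439 -0.01 0.074"

```text
clock: 14.17
tool_pos: [0.4998, -0.1026, 0.21]
eef_rot: [0.863, 0.505, -0.002, -0.001]
contact_force: [0.3, 1.2, -0.7]
opening: 1.0
finger_force: 0.0
```

Request:
send_rows --rows "-0.854 0.084 0.117 0;-0.854 0.084 0.117 0;-0.854 0.084 0.117 0;-0.854 0.084 0.117 0;-0.854 0.084 0.117 0;-0.854 0.084 0.117 0;-0.854 0.084 0.117 0;-0.854 0.084 0.117 0;-0.854 0.084 0.117 0;-0.854 0.084 0.117 0"

```text
clock: 15.0
tool_pos: [0.402, -0.3333, 0.1752]
eef_rot: [0.861, 0.509, 0.001, -0.001]
contact_force: [0.3, 0.8, -0.6]
opening: 1.003
finger_force: 0.0
```

Request:
send_rows --rows "0 0 0.13 0;0 0 0.25 0;0 0 0.313 0;0 0 0.313 0;0 0 0.313 0"

```text
clock: 15.42
tool_pos: [0.4012, -0.3338, 0.0814]
eef_rot: [0.861, 0.509, 0.0, -0.001]
contact_force: [0.7, 1.1, -0.1]
opening: 1.0
finger_force: 0.0
```

Request:
send_rows --rows "0 0 0 0;0 0 0 0;0 0 0 0;0 0 0 0;0 0 0 0;0 0 0 0;0 0 0 0;0 0 0 0" --jaw 1

```text
clock: 16.08
tool_pos: [0.4006, -0.3366, 0.0826]
eef_rot: [0.862, 0.508, 0.0, 0.001]
contact_force: [-0.8, 0.7, 6.4]
opening: 0.704
finger_force: 25.0
```

Request:
send_rows --rows "0 0 -0.1 0;0 0 -0.22 0;0 0 -0.34 0;0 0 -0.397 0;0 0 -0.397 0;0 0 -0.397 0"

```text
clock: 16.58
tool_pos: [0.4004, -0.3363, 0.2016]
eef_rot: [0.862, 0.508, 0.0, 0.001]
contact_force: [0.1, 0.2, -1.7]
opening: 0.697
finger_force: 25.0
```

Request:
send_rows --rows "0.916 -0.041 0 -0.0369;0.916 -0.041 0 -0.0369;0.916 -0.041 0 -0.0369;0.916 -0.041 0 -0.0369;0.916 -0.041 0 -0.0369;0.916 -0.041 0 -0.0369;0.916 -0.041 0 -0.0369;0.916 -0.041 0 -0.0369;0.916 -0.041 0 -0.0369"

```text
clock: 17.33
tool_pos: [0.522, -0.0876, 0.199]
eef_rot: [0.796, 0.605, -0.001, -0.001]
contact_force: [-0.2, 0.1, -1.3]
opening: 0.7
finger_force: 25.0
```

Request:
send_rows --rows "0.901 0.17 -0.017 -0.0369;0.901 0.17 -0.017 -0.0369;0.901 0.17 -0.017 -0.0369;0.901 0.17 -0.017 -0.0369;0.901 0.17 -0.017 -0.0369;0.901 0.17 -0.017 -0.0369;0.901 0.17 -0.017 -0.0369;0.901 0.17 -0.017 -0.0369;0.901 0.17 -0.017 -0.0369;0.901 0.17 -0.017 -0.0369"

```text
clock: 18.17
tool_pos: [0.6442, 0.153, 0.2047]
eef_rot: [0.723, 0.691, -0.002, 0.0]
contact_force: [-0.1, -0.3, 0.4]
opening: 0.701
finger_force: 25.0
```

```bash
python3 - <<'E'
from plan import *
P0=rail(0); plan([(*P0,128,RA),(*P0,123,RA)])
E
```

```text
now [644.2 153.  204.7] -2.6 t 18.2 open 0.701
-> (np.float64(644.0), np.float64(156.5), 128, -2.4) row: 0.011 -0.001 0.256 -0.0006 rows 3
-> (np.float64(644.0), np.float64(156.5), 123, -2.4) row: 0.000 0.000 0.017 -0.0000 rows 2
```

Request:
send_rows --rows "0 0 0.1 0;0 0 0.2 0;0 0 0.24 0;0 0 0.26 0;0 0 0.268 0;0 0 0.275 0;0 0 0.275 0"

```text
clock: 18.75
tool_pos: [0.6458, 0.1556, 0.1253]
eef_rot: [0.722, 0.692, 0.001, 0.001]
contact_force: [-0.0, -0.6, -1.2]
opening: 0.698
finger_force: 25.0
```

Request:
send_rows --rows "0 0 0 0;0 0 0 0;0 0 0 0;0 0 0 0;0 0 0 0;0 0 0 0" --jaw -1

```text
clock: 19.25
tool_pos: [0.645, 0.1567, 0.1236]
eef_rot: [0.722, 0.692, 0.0, 0.0]
contact_force: [-0.8, -0.7, -0.9]
opening: 0.999
finger_force: 0.0
```

Request:
send_rows --rows "0 0 -0.1 0;0 0 -0.2 0;0 0 -0.28 0;0 0 -0.28 0;0 0 -0.28 0"

```text
clock: 19.67
tool_pos: [0.6459, 0.1568, 0.2091]
eef_rot: [0.722, 0.692, 0.002, 0.001]
contact_force: [-0.0, -0.1, -0.4]
opening: 1.0
finger_force: 0.0
```

```bash
python3 -c "
from look import *
look()"; python3 cyc.py 496.6 -409 5 48
```

```text
top cuff [191. 183. 169.] 270 zmax 0.133 (array([ 601., -343.]), array([29.4, 62.9]), -33.8)
top cuff [198. 122.  87.] 265 zmax 0.134 (array([ 497.1, -408.1]), array([28.5, 60.5]), 6.0)
top on rail [133. 118.  90.] 64 zmax 0.174 (array([644.9, 147. ]), array([15.2, 33.9]), -0.4)
top on rail [143. 124.  93.] 106 zmax 0.174 (array([641.4, 105.9]), array([29.1, 29.8]), 9.4)
top on rail [193. 164.  80.] 113 zmax 0.175 (array([640.6,  59.5]), array([29.4, 29.9]), 79.5)
side cuff [189. 172. 146.] 381 zmax 0.132 (array([ 602.5, -344. ]), array([33.6, 61.6]), -33.9)
side cuff [211. 112.  81.] 513 zmax 0.131 (array([ 497. , -409.2]), array([32.9, 63.4]), 5.0)
side on rail [135. 104.  69.] 42 zmax 0.175 (array([642.9, 150.6]), array([28.4, 36.8]), 80.2)
side on rail [123. 106.  69.] 53 zmax 0.173 (array([641.7, 104.8]), array([28.1, 35. ]), 89.1)
side on rail [184. 132.  42.] 51 zmax 0.174 (array([640.3,  59.9]), array([30.4, 36. ]), 73.5)
now [644.1 156.6 206.5] -2.4 t 19.8 open 0.998
-> (np.float64(551.3), np.float64(-112.25), 210, 5.0) row: -0.908 -0.271 -0.012 -0.0206 rows 8
-> (496.6, -409.0, 175, 5.0) row: -0.970 -0.268 0.117 -0.0000 rows 9
-> (496.6, -409.0, 81, 5.0) row: 0.000 0.000 0.313 -0.0000 rows 4
-> (496.6, -409.0, 200, 5.0) row: 0.000 0.000 -0.397 -0.0000 rows 4
-> (np.float64(571.3), np.float64(-102.25), 200, 1.3) row: 0.997 0.337 0.000 0.0103 rows 9
-> (np.float64(646.0), np.float64(204.5), 205, -2.4) row: 1.017 0.272 -0.017 0.0103 rows 9
-> (np.float64(646.0), np.float64(204.5), 128, -2.4) row: 0.000 0.000 0.257 -0.0000 rows 3
-> (np.float64(646.0), np.float64(204.5), 122.5, -2.4) row: 0.000 0.000 0.018 -0.0000 rows 2
-> (np.float64(646.0), np.float64(204.5), 205, -2.4) row: 0.000 0.000 -0.275 -0.0000 rows 3
```

Request:
send_rows --rows "-0.908 -0.271 -0.012 -0.0206;-0.908 -0.271 -0.012 -0.0206;-0.908 -0.271 -0.012 -0.0206;-0.908 -0.271 -0.012 -0.0206;-0.908 -0.271 -0.012 -0.0206;-0.908 -0.271 -0.012 -0.0206;-0.908 -0.271 -0.012 -0.0206;-0.908 -0.271 -0.012 -0.0206;-0.908 -0.271 -0.012 -0.0206"

```text
clock: 20.52
tool_pos: [0.5504, -0.1148, 0.2099]
eef_rot: [0.678, 0.735, -0.001, -0.001]
contact_force: [0.9, 0.5, -0.2]
opening: 0.999
finger_force: 0.0
```

Request:
send_rows --rows "-0.97 -0.268 0.117 0;-0.97 -0.268 0.117 0;-0.97 -0.268 0.117 0;-0.97 -0.268 0.117 0;-0.97 -0.268 0.117 0;-0.97 -0.268 0.117 0;-0.97 -0.268 0.117 0;-0.97 -0.268 0.117 0;-0.97 -0.268 0.117 0;-0.97 -0.268 0.117 0"

```text
clock: 21.35
tool_pos: [0.4982, -0.407, 0.1748]
eef_rot: [0.675, 0.738, 0.001, -0.001]
contact_force: [1.1, 0.5, 0.9]
opening: 1.0
finger_force: 0.0
```

Request:
send_rows --rows "0 0 0.05 0;0 0 0.13 0;0 0 0.25 0;0 0 0.313 0;0 0 0.313 0;0 0 0.313 0"

```text
clock: 21.85
tool_pos: [0.4988, -0.4054, 0.0815]
eef_rot: [0.674, 0.739, 0.001, -0.001]
contact_force: [0.7, 0.0, 0.2]
opening: 1.0
finger_force: 0.0
```

Request:
send_rows --rows "0 0 0 0;0 0 0 0;0 0 0 0;0 0 0 0;0 0 0 0;0 0 0 0;0 0 0 0;0 0 0 0" --jaw 1

```text
clock: 22.52
tool_pos: [0.498, -0.4094, 0.0831]
eef_rot: [0.676, 0.737, 0.0, 0.001]
contact_force: [0.9, 0.0, 5.8]
opening: 0.703
finger_force: 25.0
```

Request:
send_rows --rows "0 0 -0.1 0;0 0 -0.22 0;0 0 -0.34 0;0 0 -0.397 0;0 0 -0.397 0;0 0 -0.397 0"

```text
clock: 23.02
tool_pos: [0.4974, -0.4092, 0.2018]
eef_rot: [0.676, 0.737, 0.0, 0.001]
contact_force: [-0.1, -0.0, -0.5]
opening: 0.697
finger_force: 25.0
```

Request:
send_rows --rows "0.997 0.337 0 0.0103;0.997 0.337 0 0.0103;0.997 0.337 0 0.0103;0.997 0.337 0 0.0103;0.997 0.337 0 0.0103;0.997 0.337 0 0.0103;0.997 0.337 0 0.0103;0.997 0.337 0 0.0103;0.997 0.337 0 0.0103"

```text
clock: 23.77
tool_pos: [0.5724, -0.093, 0.1989]
eef_rot: [0.695, 0.719, 0.001, -0.003]
contact_force: [-1.0, 0.4, -0.6]
opening: 0.699
finger_force: 25.0
```

Request:
send_rows --rows "1 0.272 -0.017 0.0103;1 0.272 -0.017 0.0103;1 0.272 -0.017 0.0103;1 0.272 -0.017 0.0103;1 0.272 -0.017 0.0103;1 0.272 -0.017 0.0103;1 0.272 -0.017 0.0103;1 0.272 -0.017 0.0103;1 0.272 -0.017 0.0103;1 0.272 -0.017 0.0103"

```text
clock: 24.6
tool_pos: [0.6457, 0.1999, 0.2038]
eef_rot: [0.721, 0.693, -0.002, -0.001]
contact_force: [0.2, -0.7, -0.0]
opening: 0.703
finger_force: 25.0
```

```bash
python3 - <<'E'
from plan import *
P0=rail(48); plan([(*P0,205,RA),(*P0,123,RA)])
E
```

```text
now [645.7 199.9 203.8] -2.3 t 24.6 open 0.703
-> (np.float64(646.0100313790016), np.float64(204.4578958447452), 205, -2.4) row: 0.015 0.000 -0.004 0.0003 rows 2
-> (np.float64(646.0100313790016), np.float64(204.4578958447452), 123, -2.4) row: 0.000 0.000 0.273 -0.0000 rows 3
```

Request:
send_rows --rows "0.008 0 0.05 0;0.008 0 0.15 0;0.008 0 0.22 0;0.008 0 0.255 0;0.008 0 0.265 0;0.008 0 0.275 0;0.008 0 0.275 0"

```text
clock: 25.18
tool_pos: [0.6465, 0.1986, 0.125]
eef_rot: [0.723, 0.691, -0.002, 0.0]
contact_force: [-2.2, -1.1, 4.9]
opening: 0.698
finger_force: 25.0
```

Request:
send_rows --rows "0 0 0 0;0 0 0 0;0 0 0 0;0 0 0 0;0 0 0 0;0 0 0 0" --jaw -1

```text
clock: 25.68
tool_pos: [0.647, 0.2018, 0.1237]
eef_rot: [0.722, 0.692, -0.0, -0.0]
contact_force: [-0.4, 0.6, 0.1]
opening: 0.999
finger_force: 0.0
```

Request:
send_rows --rows "0 0 -0.1 0;0 0 -0.2 0;0 0 -0.28 0;0 0 -0.28 0;0 0 -0.28 0"

```text
clock: 26.1
tool_pos: [0.648, 0.2022, 0.2094]
eef_rot: [0.722, 0.692, 0.002, 0.001]
contact_force: [0.3, -0.5, 0.6]
opening: 0.998
finger_force: 0.0
```

```bash
python3 -c "
from look import *
look()"; python3 cyc.py 601.7 -344.2 -34.2 96
```

```text
top cuff [188. 180. 166.] 271 zmax 0.131 (array([ 601.2, -343.1]), array([28.7, 63.1]), -34.3)
top on rail [208. 126.  87.] 89 zmax 0.174 (array([646.3, 196.1]), array([22.1, 34.5]), -5.5)
top on rail [141. 119.  90.] 105 zmax 0.175 (array([645.4, 154.9]), array([28.3, 34.1]), -5.0)
top on rail [140. 120.  90.] 102 zmax 0.175 (array([641.3, 106.2]), array([26.1, 33.3]), -3.3)
top on rail [192. 165.  81.] 113 zmax 0.177 (array([641.2,  59.8]), array([28. , 32.9]), 1.8)
side cuff [189. 171. 146.] 384 zmax 0.132 (array([ 602.6, -343.9]), array([34.3, 62. ]), -34.5)
side on rail [217. 112.  61.] 42 zmax 0.175 (array([647.3, 197.1]), array([28.5, 29.8]), 6.0)
side on rail [130.  98.  67.] 47 zmax 0.175 (array([645.4, 153.7]), array([31.3, 34.1]), -88.7)
side on rail [128. 106.  69.] 54 zmax 0.174 (array([642.5, 107.8]), array([34.7, 36. ]), 82.2)
side on rail [183. 131.  42.] 54 zmax 0.174 (array([640.7,  58. ]), array([31.1, 32.2]), 87.7)
now [646.2 201.8 206.8] -2.4 t 26.2 open 1.0
-> (np.float64(604.85), np.float64(-55.89999999999999), 210, -34.2) row: -0.864 -0.101 -0.011 0.0883 rows 8
-> (601.7, -344.2, 175, -34.2) row: -0.801 0.531 0.117 -0.0000 rows 8
-> (601.7, -344.2, 81, -34.2) row: 0.000 0.000 0.313 -0.0000 rows 4
-> (601.7, -344.2, 200, -34.2) row: 0.000 0.000 -0.397 -0.0000 rows 4
-> (np.float64(624.85), np.float64(-45.89999999999999), 200, -18.3) row: 0.866 -0.495 0.000 -0.0442 rows 9
-> (np.float64(648.0), np.float64(252.4), 205, -2.4) row: 0.968 -0.239 -0.017 -0.0442 rows 9
-> (np.float64(648.0), np.float64(252.4), 128, -2.4) row: 0.000 0.000 0.257 -0.0000 rows 3
-> (np.float64(648.0), np.float64(252.4), 122.5, -2.4) row: 0.000 0.000 0.018 -0.0000 rows 2
-> (np.float64(648.0), np.float64(252.4), 205, -2.4) row: 0.000 0.000 -0.275 -0.0000 rows 3
```

Request:
send_rows --rows "-0.864 -0.101 -0.011 0.0883;-0.864 -0.101 -0.011 0.0883;-0.864 -0.101 -0.011 0.0883;-0.864 -0.101 -0.011 0.0883;-0.864 -0.101 -0.011 0.0883;-0.864 -0.101 -0.011 0.0883;-0.864 -0.101 -0.011 0.0883;-0.864 -0.101 -0.011 0.0883;-0.864 -0.101 -0.011 0.0883"

```text
clock: 26.95
tool_pos: [0.6052, -0.0555, 0.21]
eef_rot: [0.884, 0.467, -0.001, -0.001]
contact_force: [0.5, 1.0, -0.4]
opening: 1.003
finger_force: 0.0
```

Request:
send_rows --rows "-0.801 0.531 0.117 0;-0.801 0.531 0.117 0;-0.801 0.531 0.117 0;-0.801 0.531 0.117 0;-0.801 0.531 0.117 0;-0.801 0.531 0.117 0;-0.801 0.531 0.117 0;-0.801 0.531 0.117 0;-0.801 0.531 0.117 0;-0.801 0.531 0.117 0"

```text
clock: 27.78
tool_pos: [0.6039, -0.3405, 0.1749]
eef_rot: [0.883, 0.469, 0.001, -0.002]
contact_force: [0.3, 0.8, -0.7]
opening: 1.002
finger_force: 0.0
```

Request:
send_rows --rows "0 0 0.05 0;0 0 0.13 0;0 0 0.25 0;0 0 0.313 0;0 0 0.313 0;0 0 0.313 0"

```text
clock: 28.28
tool_pos: [0.6034, -0.3404, 0.0814]
eef_rot: [0.883, 0.47, 0.0, -0.002]
contact_force: [0.2, -1.0, 0.6]
opening: 0.998
finger_force: 0.0
```

Request:
send_rows --rows "0 0 0 0;0 0 0 0;0 0 0 0;0 0 0 0;0 0 0 0;0 0 0 0;0 0 0 0;0 0 0 0" --jaw 1

```text
clock: 28.95
tool_pos: [0.6029, -0.3445, 0.0832]
eef_rot: [0.884, 0.468, 0.001, 0.001]
contact_force: [-0.4, 0.8, 5.3]
opening: 0.7
finger_force: 25.0
```

Request:
send_rows --rows "0 0 -0.1 0;0 0 -0.22 0;0 0 -0.34 0;0 0 -0.397 0;0 0 -0.397 0;0 0 -0.397 0"

```text
clock: 29.45
tool_pos: [0.6026, -0.3442, 0.2018]
eef_rot: [0.884, 0.468, 0.0, 0.001]
contact_force: [0.5, 0.4, -1.0]
opening: 0.704
finger_force: 25.0
```

Request:
send_rows --rows "0.866 -0.495 0 -0.0442;0.866 -0.495 0 -0.0442;0.866 -0.495 0 -0.0442;0.866 -0.495 0 -0.0442;0.866 -0.495 0 -0.0442;0.866 -0.495 0 -0.0442;0.866 -0.495 0 -0.0442;0.866 -0.495 0 -0.0442;0.866 -0.495 0 -0.0442"

```text
clock: 30.2
tool_pos: [0.6246, -0.0394, 0.1988]
eef_rot: [0.808, 0.589, -0.001, -0.003]
contact_force: [-0.4, -0.6, -1.2]
opening: 0.701
finger_force: 25.0
```

Request:
send_rows --rows "0.968 -0.239 -0.017 -0.0442;0.968 -0.239 -0.017 -0.0442;0.968 -0.239 -0.017 -0.0442;0.968 -0.239 -0.017 -0.0442;0.968 -0.239 -0.017 -0.0442;0.968 -0.239 -0.017 -0.0442;0.968 -0.239 -0.017 -0.0442;0.968 -0.239 -0.017 -0.0442;0.968 -0.239 -0.017 -0.0442;0.968 -0.239 -0.017 -0.0442"

```text
clock: 31.03
tool_pos: [0.6488, 0.2498, 0.2047]
eef_rot: [0.722, 0.692, -0.002, 0.001]
contact_force: [-0.6, -0.4, 0.4]
opening: 0.701
finger_force: 25.0
```

```bash
python3 - <<'E'
from plan import *
P0=rail(96); plan([(*P0,205,RA),(*P0,123,RA)])
E
```

```text
now [648.8 249.8 204.7] -2.5 t 31.0 open 0.701
-> (np.float64(648.0200627580032), np.float64(252.4157916894904), 205, -2.4) row: 0.009 -0.003 -0.001 -0.0002 rows 2
-> (np.float64(648.0200627580032), np.float64(252.4157916894904), 123, -2.4) row: 0.000 0.000 0.273 -0.0000 rows 3
```

Request:
send_rows --rows "0 0 0.05 0;0 0 0.15 0;0 0 0.22 0;0 0 0.255 0;0 0 0.265 0;0 0 0.275 0;0 0 0.275 0"

```text
clock: 31.62
tool_pos: [0.6495, 0.2485, 0.1254]
eef_rot: [0.723, 0.691, -0.001, 0.001]
contact_force: [-1.9, -1.6, 3.1]
opening: 0.7
finger_force: 25.0
```

Request:
send_rows --rows "0 0 0 0;0 0 0 0;0 0 0 0;0 0 0 0;0 0 0 0;0 0 0 0" --jaw -1

```text
clock: 32.12
tool_pos: [0.6488, 0.2524, 0.1237]
eef_rot: [0.722, 0.692, -0.0, -0.0]
contact_force: [0.5, 0.2, 0.3]
opening: 1.0
finger_force: 0.0
```

Request:
send_rows --rows "0 0 -0.1 0;0 0 -0.2 0;0 0 -0.28 0;0 0 -0.28 0;0 0 -0.28 0"

```text
clock: 32.53
tool_pos: [0.6498, 0.2528, 0.2095]
eef_rot: [0.722, 0.692, 0.002, 0.001]
contact_force: [-0.4, -0.5, 0.2]
opening: 1.001
finger_force: 0.0
```

```bash
cat > bot.py <<'E'
from look import *
def bots():
    for n in("top","side"):
        p,P,H=cloud(n); z=P[...,2]; x=P[...,0]; y=P[...,1]
        cv2.imwrite(f"pics/{n}_last.png",p[:,:,::-1])
        B=(z>.014)&(z<.09)&(x>.3)&(x<.55)&(y>-.16)&(y<.42)
        for m in comps(B,P,40):
            q=P[m]; d=q[(H[m][:,2]<70)]; print(n,"bot",p[m].mean(0).round(),len(q),rect(q),"zmax",q[:,2].max().round(3),"dark",len(d),np.median(d,0).round(3) if len(d) else "")
        T=(z<.0085)&(z>-.01)&(H[...,1]<40)&(H[...,2]>120)&(x>.35)&(x<.5)&(y>-.1)&(y<.4)
        if n=="top": print("tray",rect(P[T]))
E
python3 -c "
from bot import *
look();bots();plan([])"
```

```text
top on rail [209. 134.  84.] 111 zmax 0.174 (array([647.5, 198.6]), array([26.7, 37. ]), -3.5)
top on rail [183. 179. 162.] 98 zmax 0.174 (array([648.5, 246.8]), array([27.7, 31.7]), -1.8)
top on rail [134. 112.  86.] 107 zmax 0.174 (array([643.7, 155.6]), array([28.8, 36. ]), 0.8)
top on rail [188. 158.  77.] 104 zmax 0.175 (array([640.7,  59.6]), array([27.9, 33.5]), -1.3)
top on rail [136. 120.  90.] 104 zmax 0.174 (array([640.4, 106.4]), array([26.3, 30.9]), -1.8)
side on rail [182. 161. 134.] 40 zmax 0.175 (array([646.5, 246.1]), array([31.4, 35. ]), 83.6)
side on rail [179. 110.  66.] 84 zmax 0.173 (array([644.4, 177. ]), array([33.2, 83.8]), 87.7)
side on rail [124. 106.  69.] 54 zmax 0.175 (array([641.2, 106.1]), array([28.4, 32.3]), 73.9)
side on rail [184. 131.  42.] 57 zmax 0.174 (array([640.8,  58.9]), array([33.9, 36.4]), -0.8)
top bot [179. 139. 142.] 342 (array([445.1,  47.7]), array([41.9, 67. ]), -89.3) zmax 0.051 dark 30 [0.444 0.073 0.037]
top bot [64. 83. 78.] 241 (array([438.4, -28.7]), array([42.1, 42.2]), 84.5) zmax 0.076 dark 104 [ 0.44  -0.028  0.07 ]
top bot [178. 169. 137.] 337 (array([431.2, 253.5]), array([42.2, 66.7]), -73.5) zmax 0.052 dark 43 [0.439 0.228 0.037]
top bot [60. 64. 80.] 273 (array([414.1, 335.1]), array([41.7, 43.9]), 12.9) zmax 0.076 dark 124 [0.416 0.328 0.068]
top bot [93. 49. 47.] 182 (array([339.6, 279.9]), array([51.4, 51.9]), -12.0) zmax 0.039 dark 40 [0.34  0.264 0.023]
tray (array([432.8, 154.6]), array([122.5, 447.6]), -86.3)
side bot [136. 121.  98.] 477 (array([421.7, 286.9]), array([ 45. , 148.7]), -77.6) zmax 0.073 dark 124 [0.426 0.317 0.04 ]
side bot [96. 52. 47.] 184 (array([339.4, 278.7]), array([48. , 56.9]), 81.7) zmax 0.035 dark 0 
side bot [128. 116. 111.] 516 (array([443.9,  16.3]), array([ 44.9, 139. ]), 85.6) zmax 0.075 dark 85 [ 0.44  -0.037  0.063]
now [647.8 252.2 206.1] -2.4 t 32.7 open 0.999
```

All five cuffs sit on the rail at y≈60, 106, 156, 199 and 247, square to within 4°. The red bottle lies with its cap toward +y and the yellow with its cap toward -y. I'll grip each cap, drag the bottle clear of its neighbour, then swing it up over its base edge.

```bash
python3 -c "
from plan import *
plan([(520,140,206,0.7),(444.8,74.2,90,0.7),(444.8,74.2,13.5,0.7)])"
```

```text
now [647.8 252.2 206.1] -2.4 t 32.7 open 0.999
-> (520, 140, 206, 0.7) row: -0.391 -0.410 0.000 -0.0086 rows 6
-> (444.8, 74.2, 90, 0.7) row: -0.216 -0.253 0.387 -0.0000 rows 5
-> (444.8, 74.2, 13.5, 0.7) row: 0.000 0.000 0.255 -0.0000 rows 3
```

Request:
send_rows --rows "-0.391 -0.41 0 -0.0086;-0.391 -0.41 0 -0.0086;-0.391 -0.41 0 -0.0086;-0.391 -0.41 0 -0.0086;-0.391 -0.41 0 -0.0086;-0.391 -0.41 0 -0.0086;-0.391 -0.41 0 -0.0086" --jaw -0.3

```text
clock: 33.32
tool_pos: [0.5216, 0.1409, 0.2076]
eef_rot: [0.703, 0.711, 0.0, -0.0]
contact_force: [0.6, -0.3, -0.9]
opening: 0.652
finger_force: 0.0
```

Request:
send_rows --rows "-0.216 -0.253 0.387 0;-0.216 -0.253 0.387 0;-0.216 -0.253 0.387 0;-0.216 -0.253 0.387 0;-0.216 -0.253 0.387 0;-0.216 -0.253 0.387 0;-0.216 -0.253 0.387 0;-0.216 -0.253 0.387 0"

```text
clock: 33.98
tool_pos: [0.449, 0.0766, 0.0925]
eef_rot: [0.702, 0.712, 0.002, 0.001]
contact_force: [0.3, -0.2, 0.2]
opening: 0.649
finger_force: 0.0
```

```bash
python3 -c "
from bot import *
bots()
plan([(444.8,74.2,13.5,0.7)])"
```

```text
top bot [209. 163. 167.] 258 (array([444.9,  37.9]), array([41.3, 47.4]), 89.6) zmax 0.05 dark 0 
top bot [66. 86. 81.] 241 (array([437.8, -28.3]), array([41.1, 43.5]), -0.7) zmax 0.077 dark 99 [ 0.44  -0.028  0.07 ]
tray (array([440.9, 154.2]), array([119.7, 451.3]), 89.6)
side bot [194. 171. 121.] 127 (array([412.4, 274.9]), array([22.3, 90.9]), -84.3) zmax 0.049 dark 2 [0.401 0.314 0.036]
side bot [95. 52. 47.] 184 (array([339.5, 278.3]), array([51.2, 55.2]), 63.1) zmax 0.038 dark 0 
side bot [128. 116. 111.] 519 (array([443.9,  14.9]), array([ 45.1, 135.8]), 85.5) zmax 0.075 dark 87 [ 0.44  -0.037  0.064]
now [448.1  76.1  92.6] 0.8 t 34.1 open 0.648
-> (444.8, 74.2, 13.5, 0.7) row: -0.006 -0.011 0.264 0.0002 rows 3
```

Request:
send_rows --rows "-0.004 -0.009 0.08 0;-0.004 -0.009 0.16 0;-0.004 -0.009 0.24 0;-0.004 -0.009 0.262 0;-0.004 -0.009 0.262 0;-0.004 -0.009 0.262 0"

```text
clock: 34.58
tool_pos: [0.4509, 0.075, 0.0191]
eef_rot: [0.703, 0.712, -0.004, -0.003]
contact_force: [0.0, 0.6, -0.4]
opening: 0.651
finger_force: 0.0
```

Request:
send_rows --rows "0 0 0 0;0 0 0 0;0 0 0 0;0 0 0 0;0 0 0 0;0 0 0 0;0 0 0 0;0 0 0 0" --jaw 1 --force 10

```text
clock: 35.25
tool_pos: [0.4498, 0.0749, 0.0188]
eef_rot: [0.703, 0.712, -0.005, -0.004]
contact_force: [-1.0, 1.1, 5.3]
opening: 0.317
finger_force: 9.9
```

```bash
python3 -c "
from plan import *
plan([])"
```

```text
now [449.8  74.9  18.8] 0.7 t 35.2 open 0.317
```

Request:
send_rows --rows "0.03 0 -0.003 0;0.06 0 -0.003 0;0.09 0 -0.003 0;0.12 0 -0.003 0;0.15 0 -0.003 0;0.15 0 -0.003 0;0.15 0 -0.003 0"

```text
clock: 35.83
tool_pos: [0.4495, 0.121, 0.0193]
eef_rot: [0.702, 0.712, -0.005, -0.004]
contact_force: [0.2, 0.9, -0.2]
opening: 0.32
finger_force: 9.9
```

```bash
python3 -c "
from plan import *
plan([]); print(sensors.get_state()['q'].round(2),sensors.get_state()['finger_force'])
from vis import *
p,P,H=cloud('side'); cv2.imwrite('pics/s3.png',cv2.resize(p[120:260,160:300,::-1],None,fx=4,fy=4))"
```

```text
now [449.5 121.   19.3] 0.8 t 35.8 open 0.32
[-0.37  0.92  0.01  2.17 -0.16  0.07 -0.19] 9.852989315986633
```

View pics/s3.png

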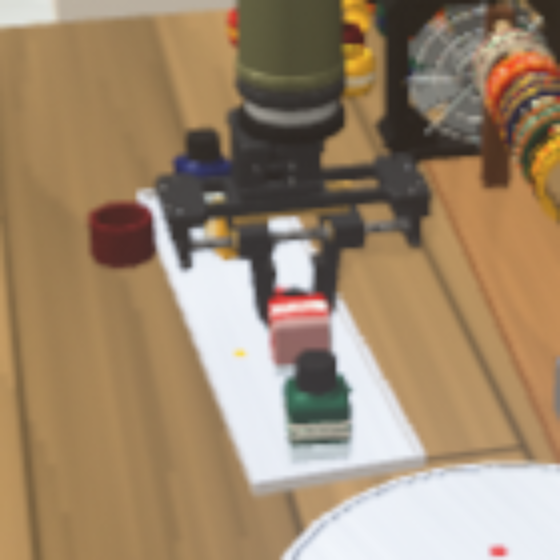

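The red bottle's cap is in the grip at crop (300,330), clear of the green bottle. I'll swing it halfway up first, then check.

Request:
send_rows --rows "-0.012 0 -0.025 0;-0.025 0 -0.049 0;-0.043 0 -0.07 0;-0.062 0 -0.091 0;-0.085 0 -0.106 0;-0.108 0 -0.121 0;-0.108 0 -0.121 0;-0.108 0 -0.121 0"

```text
clock: 36.55
tool_pos: [0.4505, 0.0865, 0.056]
eef_rot: [0.703, 0.711, -0.005, -0.004]
contact_force: [-0.4, -0.1, -1.7]
opening: 0.312
finger_force: 10.0
```

```bash
python3 -c "
from plan import *
plan([]); print(sensors.get_state()['q'].round(2),sensors.get_state()['finger_force'])
from vis import *
p,P,H=cloud('side'); cv2.imwrite('pics/s4.png',cv2.resize(p[120:260,160:300,::-1],None,fx=4,fy=4))"
```

```text
now [450.5  86.5  56. ] 0.6 t 36.5 open 0.312
[-0.3   0.84  0.02  2.18 -0.13  0.13 -0.15] 9.999597072601318
```

View pics/s4.png

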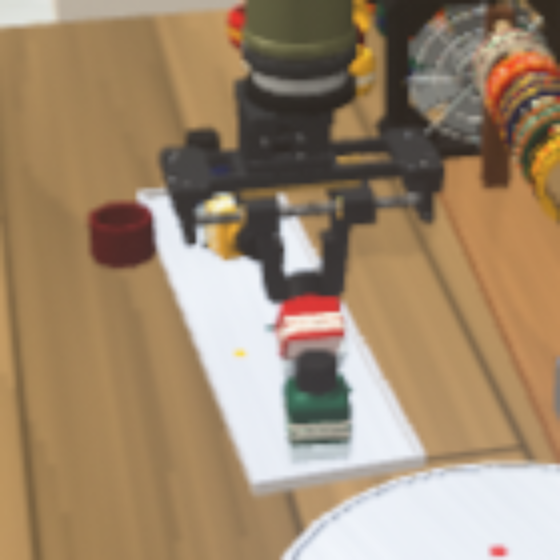

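The red bottle has swung up past 45° in the grip, at crop (310,320). I'll finish the arc.

Request:
send_rows --rows "-0.026 0 -0.01 0;-0.053 0 -0.017 0;-0.08 0 -0.019 0;-0.108 0 -0.02 0;-0.126 0 -0.017 0;-0.144 0 -0.014 0;-0.155 0 -0.011 0;-0.162 0 -0.008 0;-0.162 0 -0.008 0;-0.162 0 -0.008 0"

```text
clock: 37.43
tool_pos: [0.4509, 0.0387, 0.058]
eef_rot: [0.703, 0.711, -0.005, -0.004]
contact_force: [-0.3, 0.1, -2.2]
opening: 0.314
finger_force: 10.0
```

```bash
python3 -c "
from plan import *
plan([]); print(sensors.get_state()['contact_force'].round(1))
from vis import *
p,P,H=cloud('side'); cv2.imwrite('pics/s5.png',cv2.resize(p[120:260,160:300,::-1],None,fx=4,fy=4))"
```

```text
now [450.9  38.7  58. ] 0.7 t 37.4 open 0.314
[-0.3  0.1 -2.2]
```

View pics/s5.png

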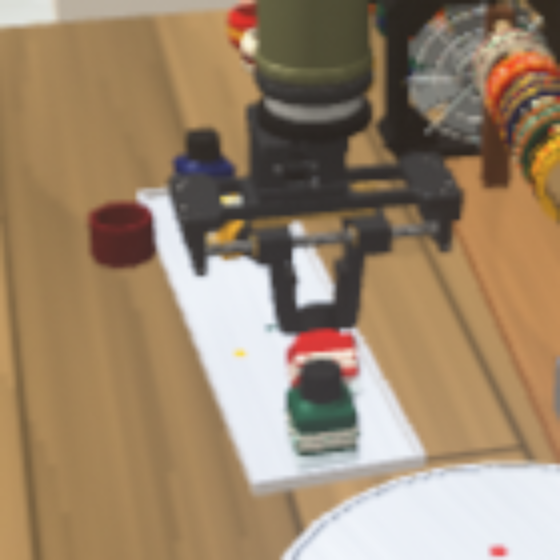

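The bottle is hanging tilted and its base is close to the green bottle. I'll back off in +y, then soften the grip so it swings down.

Request:
send_rows --rows "0.04 0 -0.01 0;0.08 0 -0.01 0;0.12 0 -0.01 0;0.15 0 -0.01 0;0.15 0 -0.01 0;0.15 0 -0.01 0"

```text
clock: 37.98
tool_pos: [0.4504, 0.084, 0.0611]
eef_rot: [0.702, 0.712, -0.005, -0.004]
contact_force: [-0.1, -1.1, -2.2]
opening: 0.313
finger_force: 10.0
```

Request:
send_rows --rows "0 0 0 0;0 0 0 0;0 0 0 0;0 0 0 0;0 0 0 0;0 0 0 0" --jaw 1 --force 4

```text
clock: 38.48
tool_pos: [0.4504, 0.0834, 0.0611]
eef_rot: [0.703, 0.711, -0.005, -0.004]
contact_force: [0.1, 0.5, -0.0]
opening: 0.317
finger_force: 4.0
```

```bash
python3 -c "
from plan import *
plan([]); print(sensors.get_state()['contact_force'].round(1))
from vis import *
p,P,H=cloud('side'); cv2.imwrite('pics/s6.png',cv2.resize(p[120:260,160:300,::-1],None,fx=4,fy=4))
m=(abs(P[...,0]-.44)<.05)&(abs(P[...,1]+.03)<.035)&(P[...,2]>.014); print(rect(P[m]))
"
```

```text
now [450.4  83.4  61.1] 0.7 t 38.5 open 0.317
[ 0.1  0.5 -0. ]
(array([440.2, -41.8]), array([42.3, 45.5]), -88.3)
```

View pics/s6.png

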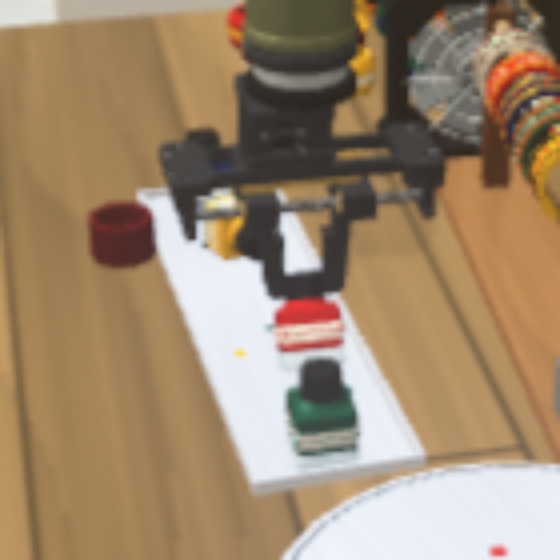

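The red bottle now looks upright and is resting on the tray, with no load on the wrist. I'll release and re-measure.

Request:
send_rows --rows "0 0 0 0;0 0 0 0;0 0 0 0;0 0 0 0" --jaw -0.3

```text
clock: 38.87
tool_pos: [0.4506, 0.0838, 0.0611]
eef_rot: [0.703, 0.711, -0.005, -0.004]
contact_force: [0.2, -0.1, -0.9]
opening: 0.593
finger_force: 0.0
```

Request:
send_rows --rows "0 0 -0.1 0;0 0 -0.2 0;0 0 -0.3 0;0 0 -0.3 0;0 0 -0.3 0"

```text
clock: 39.28
tool_pos: [0.4526, 0.0842, 0.1523]
eef_rot: [0.703, 0.711, -0.004, -0.003]
contact_force: [-0.2, 0.0, -0.9]
opening: 0.652
finger_force: 0.0
```

Request:
send_rows --rows "0 0.3 -0.1 0;0 0.5 -0.1 0;0 0.5 -0.1 0;0 0.5 -0.1 0;0 0.5 -0.1 0;0 0.5 -0.1 0;0 0.5 -0.1 0"

```text
clock: 39.87
tool_pos: [0.5998, 0.0857, 0.1773]
eef_rot: [0.703, 0.711, -0.007, -0.005]
contact_force: [1.3, -0.0, -1.1]
opening: 0.649
finger_force: 0.0
```

```bash
python3 -c "
from bot import *
bots();plan([])
p=cv2.imread('pics/top_last.png');cv2.imwrite('pics/t7.png',cv2.resize(p[180:280,90:290],None,fx=4,fy=4))"
```

```text
top bot [149.  75.  77.] 247 (array([448. ,  48.6]), array([40.8, 41.5]), 0.4) zmax 0.076 dark 47 [0.45  0.05  0.071]
top bot [70. 90. 85.] 244 (array([439.2, -39.3]), array([41.3, 41.7]), -89.8) zmax 0.075 dark 99 [ 0.442 -0.038  0.071]
tray (array([439. ,  53.2]), array([121.6, 244.8]), -86.1)
side bot [136. 122.  98.] 477 (array([423., 285.]), array([ 45.2, 143.8]), -78.8) zmax 0.075 dark 124 [0.424 0.317 0.04 ]
side bot [96. 52. 47.] 181 (array([339.8, 279. ]), array([48.5, 56.9]), 78.3) zmax 0.037 dark 0 
side bot [118.  97.  93.] 647 (array([444.5,   2.1]), array([ 45.3, 136.6]), 85.0) zmax 0.075 dark 155 [ 0.445 -0.042  0.067]
now [599.7  85.8 178.1] 0.7 t 40.0 open 0.65
```

View pics/t7.png

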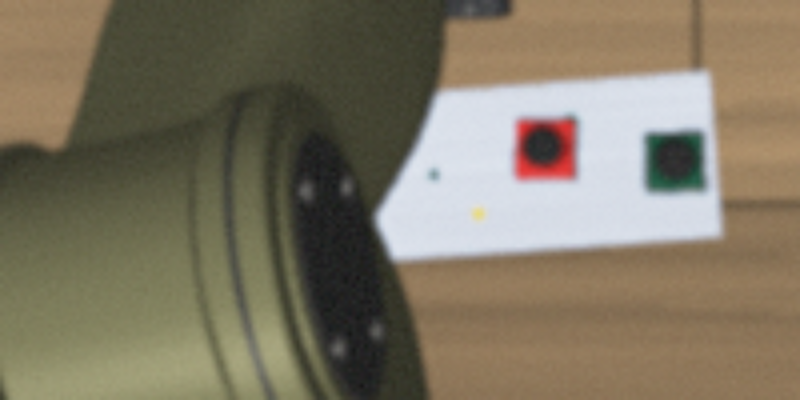

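The top crop shows red upright at (545,150) and green upright at (675,160), both inside the tray. Yellow is next: the same motion mirrored, with a soft grip.

```bash
python3 -c "
from plan import *
plan([(540,110,205,5),(438.7,228.1,110,16.5),(438.7,228.1,15,16.5)])"
```

```text
now [599.7  85.8 178.1] 0.7 t 40.0 open 0.65
-> (540, 110, 205, 5) row: 0.083 -0.198 -0.090 -0.0119 rows 3
-> (438.7, 228.1, 110, 16.5) row: 0.422 -0.302 0.317 -0.0319 rows 6
-> (438.7, 228.1, 15, 16.5) row: 0.000 0.000 0.317 -0.0000 rows 4
```

Request:
send_rows --rows "0.083 -0.198 -0.09 -0.0119;0.083 -0.198 -0.09 -0.0119;0.083 -0.198 -0.09 -0.0119;0.083 -0.198 -0.09 -0.0119;0.083 -0.198 -0.09 -0.0119"

```text
clock: 40.38
tool_pos: [0.5425, 0.1097, 0.2069]
eef_rot: [0.676, 0.737, -0.005, -0.004]
contact_force: [0.2, 0.4, 0.2]
opening: 0.65
finger_force: 0.0
```

Request:
send_rows --rows "0.422 -0.302 0.317 -0.0319;0.422 -0.302 0.317 -0.0319;0.422 -0.302 0.317 -0.0319;0.422 -0.302 0.317 -0.0319;0.422 -0.302 0.317 -0.0319;0.422 -0.302 0.317 -0.0319;0.422 -0.302 0.317 -0.0319;0.422 -0.302 0.317 -0.0319;0.422 -0.302 0.317 -0.0319"

```text
clock: 41.13
tool_pos: [0.4423, 0.2264, 0.1134]
eef_rot: [0.6, 0.8, -0.004, -0.003]
contact_force: [-0.3, 0.6, 0.4]
opening: 0.647
finger_force: 0.0
```

```bash
python3 -c "
from bot import *
bots()
plan([(438.7,228.1,15,16.5)])"
```

```text
top bot [140.  70.  72.] 247 (array([448.3,  48.5]), array([40.9, 41.6]), -0.4) zmax 0.077 dark 51 [0.45  0.05  0.071]
top bot [65. 85. 80.] 245 (array([439.2, -39.2]), array([41.5, 41.6]), 89.7) zmax 0.076 dark 106 [ 0.442 -0.041  0.07 ]
top bot [67. 68. 71.] 58 (array([438.3, 227.7]), array([13.7, 26.6]), 9.9) zmax 0.041 dark 34 [0.439 0.227 0.036]
top bot [66. 70. 89.] 61 (array([395.1, 329.5]), array([19.7, 34.1]), -42.4) zmax 0.072 dark 21 [0.405 0.326 0.062]
top bot [93. 48. 45.] 123 (array([333.1, 281.9]), array([38.5, 51.1]), 72.5) zmax 0.039 dark 27 [0.335 0.296 0.023]
tray (array([432.7, 154.3]), array([122.4, 447.6]), -86.3)
side bot [138. 124. 100.] 447 (array([422.6, 285.7]), array([ 45.9, 142. ]), -78.6) zmax 0.073 dark 109 [0.429 0.31  0.038]
side bot [95. 52. 47.] 180 (array([339.8, 278.6]), array([47.7, 55.7]), 80.4) zmax 0.037 dark 0 
side bot [118.  97.  93.] 647 (array([444.4,   1.8]), array([ 45. , 133.8]), 85.1) zmax 0.075 dark 154 [ 0.445 -0.041  0.066]
now [441.8 226.8 113.5] 16.3 t 41.2 open 0.65
-> (438.7, 228.1, 15, 16.5) row: 0.007 -0.009 0.328 -0.0006 rows 4
```

Request:
send_rows --rows "0.004 -0.009 0.1 0;0.004 -0.009 0.2 0;0.004 -0.009 0.28 0;0.004 -0.009 0.328 0;0.004 -0.009 0.328 0;0.004 -0.009 0.328 0"

```text
clock: 41.73
tool_pos: [0.4364, 0.2275, 0.0144]
eef_rot: [0.599, 0.801, -0.005, -0.004]
contact_force: [-0.1, 0.3, -0.6]
opening: 0.651
finger_force: 0.0
```

Request:
send_rows --rows "0 0 0 0;0 0 0 0;0 0 0 0;0 0 0 0;0 0 0 0;0 0 0 0;0 0 0 0;0 0 0 0" --jaw 1 --force 5

```text
clock: 42.4
tool_pos: [0.4365, 0.2282, 0.0148]
eef_rot: [0.599, 0.801, -0.004, -0.004]
contact_force: [1.8, -1.0, 4.0]
opening: 0.316
finger_force: 5.0
```

Request:
send_rows --rows "-0.04 0 0 0;-0.08 0 0 0;-0.12 0 0 0;-0.15 0 0 0;-0.18 0 0 0;-0.18 0 0 0;-0.18 0 0 0"

```text
clock: 42.98
tool_pos: [0.4516, 0.1739, 0.0145]
eef_rot: [0.6, 0.8, -0.006, -0.004]
contact_force: [0.5, -2.4, 3.5]
opening: 0.313
finger_force: 5.0
```

```bash
python3 -c "
from plan import *
plan([])"
```

```text
now [451.6 173.9  14.5] 16.3 t 43.0 open 0.313
```

Request:
send_rows --rows "0.012 0 -0.025 0;0.025 0 -0.049 0;0.043 0 -0.07 0;0.062 0 -0.091 0;0.085 0 -0.106 0;0.108 0 -0.119 0;0.134 0 -0.127 0;0.161 0 -0.135 0;0.161 0 -0.135 0"

```text
clock: 43.73
tool_pos: [0.4373, 0.2257, 0.0553]
eef_rot: [0.597, 0.802, -0.004, -0.005]
contact_force: [-0.6, 0.7, 2.9]
opening: 0.317
finger_force: 5.0
```

Request:
send_rows --rows "0.028 0 -0.003 0;0.055 0 -0.003 0;0.075 0 -0.002 0;0.091 0 0.001 0;0.1 0 0.004 0;0.109 0 0.007 0;0.109 0 0.007 0;0.109 0 0.007 0"

```text
clock: 44.4
tool_pos: [0.4286, 0.2545, 0.0529]
eef_rot: [0.598, 0.801, -0.005, -0.005]
contact_force: [-1.7, 1.8, 3.2]
opening: 0.313
finger_force: 5.0
```

```bash
python3 -c "
from plan import *
plan([]); print(sensors.get_state()['contact_force'].round(1))
from vis import *
p,P,H=cloud('side'); cv2.imwrite('pics/s8.png',cv2.resize(p[120:260,160:300,::-1],None,fx=4,fy=4))"
```

```text
now [428.6 254.5  52.9] 16.5 t 44.4 open 0.313
[-1.7  1.8  3.2]
```

View pics/s8.png

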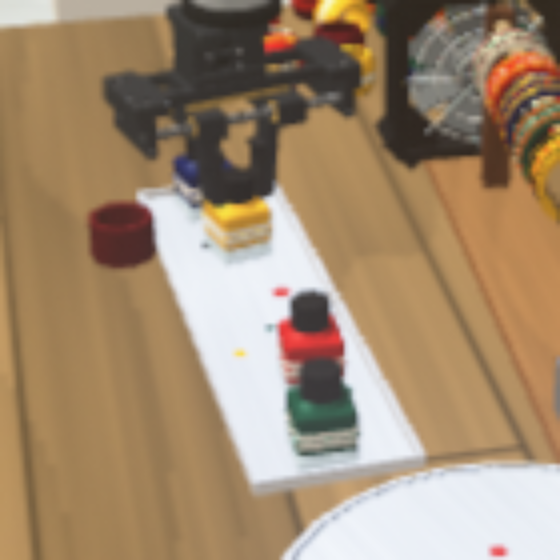

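Yellow is upright at crop (237,225). I'll release, move off to the pre-switch position and check everything.

Request:
send_rows --rows "0 0 0 0;0 0 0 0;0 0 0 0;0 0 0 0" --jaw -0.3

```text
clock: 44.78
tool_pos: [0.429, 0.2538, 0.0528]
eef_rot: [0.599, 0.801, -0.005, -0.004]
contact_force: [-0.1, -0.2, 0.9]
opening: 0.592
finger_force: 0.0
```

Request:
send_rows --rows "0 0 -0.08 0;0 0 -0.2 0;0 0 -0.35 0;0 0 -0.5 0;0 0 -0.5 0;0 0 -0.5 0"

```text
clock: 45.28
tool_pos: [0.4324, 0.2553, 0.2056]
eef_rot: [0.599, 0.801, -0.001, -0.003]
contact_force: [0.1, -1.1, -0.5]
opening: 0.651
finger_force: 0.0
```

```bash
python3 -c "
from plan import *
plan([(520,100,205,7),(560,-150,205,-2.4)])"
```

```text
now [432.4 255.3 205.6] 16.4 t 45.3 open 0.651
-> (520, 100, 205, 7) row: -0.579 0.133 0.002 0.0262 rows 6
-> (560, -150, 205, -2.4) row: -0.843 0.031 0.000 0.0261 rows 8
```

Request:
send_rows --rows "-0.579 0.133 0.002 0.0262;-0.579 0.133 0.002 0.0262;-0.579 0.133 0.002 0.0262;-0.579 0.133 0.002 0.0262;-0.579 0.133 0.002 0.0262;-0.579 0.133 0.002 0.0262;-0.579 0.133 0.002 0.0262"

```text
clock: 45.87
tool_pos: [0.5171, 0.099, 0.1999]
eef_rot: [0.663, 0.749, -0.006, -0.005]
contact_force: [0.7, 0.1, 1.0]
opening: 0.651
finger_force: 0.0
```

Request:
send_rows --rows "-0.843 0.031 0 0.0261;-0.843 0.031 0 0.0261;-0.843 0.031 0 0.0261;-0.843 0.031 0 0.0261;-0.843 0.031 0 0.0261;-0.843 0.031 0 0.0261;-0.843 0.031 0 0.0261;-0.843 0.031 0 0.0261;-0.843 0.031 0 0.0261" --jaw 1

```text
clock: 46.62
tool_pos: [0.5581, -0.1475, 0.2006]
eef_rot: [0.72, 0.693, -0.005, -0.005]
contact_force: [-0.7, 0.6, -0.3]
opening: 0.008
finger_force: 0.0
```

```bash
python3 -c "
from bot import *
look();bots()
plan([(572,-67.8,170,-2.4),(572,-67.8,88,-2.4),(600,-68,88,-2.4)])
p=cv2.imread('pics/top_last.png');cv2.imwrite('pics/t9.png',cv2.resize(p[80:280,70:330],None,fx=3,fy=3))"
```

```text
top on rail [192. 187. 170.] 102 zmax 0.175 (array([648.4, 246.6]), array([27.5, 31.2]), -3.0)
top on rail [216. 138.  88.] 105 zmax 0.176 (array([647.2, 198.8]), array([25.7, 34.1]), -7.5)
top on rail [140. 119.  90.] 112 zmax 0.175 (array([643.8, 155.5]), array([29.3, 30.5]), -2.5)
top on rail [143. 119.  88.] 101 zmax 0.175 (array([643. , 105.3]), array([27.7, 31.4]), 0.5)
top on rail [190. 165.  81.] 105 zmax 0.174 (array([638.3,  59.8]), array([28.5, 32.7]), -2.6)
top bot [146.  73.  75.] 245 (array([448.1,  48.5]), array([40.8, 41.6]), 0.6) zmax 0.075 dark 50 [0.45  0.05  0.071]
top bot [65. 85. 79.] 240 (array([439.2, -39.2]), array([41.3, 41.6]), 89.8) zmax 0.075 dark 103 [ 0.442 -0.038  0.069]
top bot [150. 130.  80.] 249 (array([428.5, 256.8]), array([41.2, 41.2]), 18.9) zmax 0.076 dark 55 [0.427 0.254 0.071]
top bot [63. 66. 84.] 275 (array([414. , 335.2]), array([42.1, 43.3]), 14.8) zmax 0.076 dark 117 [0.416 0.329 0.069]
top bot [98. 51. 49.] 182 (array([339. , 280.5]), array([50.8, 52.8]), 87.6) zmax 0.038 dark 34 [0.34  0.261 0.023]
tray (array([432.6, 154.8]), array([122.2, 449.2]), -86.3)
side bot [137. 120.  91.] 482 (array([419.6, 291. ]), array([ 45.9, 124.3]), -78.5) zmax 0.074 dark 122 [0.42  0.315 0.064]
side bot [96. 53. 48.] 182 (array([339.8, 279. ]), array([47.8, 56. ]), 80.3) zmax 0.037 dark 0 
side bot [118.  97.  93.] 645 (array([444.4,   2.6]), array([ 45.1, 136.3]), 85.2) zmax 0.075 dark 152 [ 0.445 -0.04   0.065]
now [ 558.4 -147.6  201.3] -2.1 t 46.8 open 0.004
-> (572, -67.8, 170, -2.4) row: 0.267 0.035 0.104 0.0008 rows 4
-> (572, -67.8, 88, -2.4) row: 0.000 0.000 0.273 -0.0000 rows 3
-> (600, -68, 88, -2.4) row: 0.003 0.093 0.000 -0.0000 rows 2
```

View pics/t9.png

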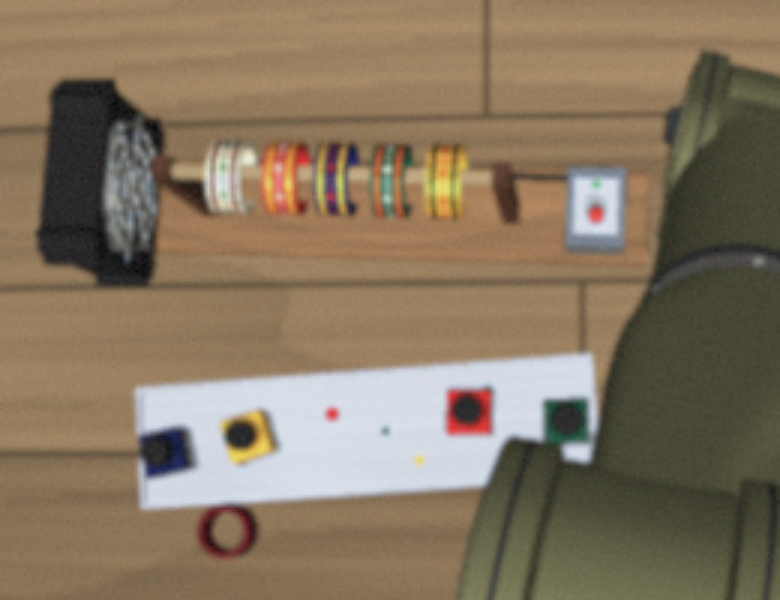

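The top crop shows all four bottles upright in the tray: navy (160,450), yellow (245,435), red (468,410), green (565,420). The five cuffs are square on the rail with gaps, and the ring is untouched. Green stands almost against the end lip because red's base nudged it, so I'll slide it back about 12 mm before the switch.

```bash
python3 -c "
from plan import *
plan([(448,-40,130,0),(441,-39.5,56,0)])"
```

```text
now [ 558.4 -147.6  201.3] -2.1 t 46.8 open 0.004
-> (448, -40, 130, 0) row: 0.345 -0.381 0.238 -0.0059 rows 6
-> (441, -39.5, 56, 0) row: 0.002 -0.023 0.247 0.0000 rows 3
```

Request:
send_rows --rows "0.345 -0.381 0.238 -0.006;0.345 -0.381 0.238 -0.006;0.345 -0.381 0.238 -0.006;0.345 -0.381 0.238 -0.006;0.345 -0.381 0.238 -0.006;0.345 -0.381 0.238 -0.006;0.345 -0.381 0.238 -0.006;0.345 -0.381 0.238 -0.006" --jaw -0.4

```text
clock: 47.48
tool_pos: [0.4496, -0.0431, 0.1318]
eef_rot: [0.708, 0.706, -0.004, -0.002]
contact_force: [1.1, 0.7, 0.3]
opening: 0.585
finger_force: 0.0
```

```bash
python3 -c "
from plan import *
plan([(443,-39.5,130,0),(443,-39.5,57,0)])"
```

```text
now [449.6 -43.1 131.8] -0.2 t 47.5 open 0.585
-> (443, -39.5, 130, 0) row: 0.012 -0.022 0.006 -0.0006 rows 2
-> (443, -39.5, 57, 0) row: 0.000 0.000 0.243 0.0000 rows 3
```

Request:
send_rows --rows "0.005 -0.022 0 0;0.005 -0.022 0 0;0.005 -0.022 0 0;0.005 -0.022 0.06 0;0.005 -0.022 0.06 0;0.005 -0.022 0.06 0" --jaw -0.8

```text
clock: 47.98
tool_pos: [0.4404, -0.0414, 0.1131]
eef_rot: [0.708, 0.706, -0.006, -0.004]
contact_force: [-0.1, -0.1, -0.3]
opening: 0.9
finger_force: 0.0
```

Request:
send_rows --rows "0 0 0.06 0;0 0 0.12 0;0 0 0.17 0;0 0 0.187 0;0 0 0.187 0;0 0 0.187 0"

```text
clock: 48.48
tool_pos: [0.4402, -0.0414, 0.0577]
eef_rot: [0.708, 0.706, -0.005, -0.004]
contact_force: [-0.4, -0.9, -0.1]
opening: 0.902
finger_force: 0.0
```

Request:
send_rows --rows "0 0 0 0;0 0 0 0;0 0 0 0;0 0 0 0;0 0 0 0;0 0 0 0;0 0 0 0;0 0 0 0" --jaw 1 --force 5

```text
clock: 49.15
tool_pos: [0.44, -0.0413, 0.0573]
eef_rot: [0.708, 0.706, -0.005, -0.004]
contact_force: [0.0, -1.1, 1.2]
opening: 0.316
finger_force: 0.4
```

Request:
send_rows --rows "0 0 0 0;0 0 0 0;0 0 0 0;0 0 0 0"

```text
clock: 49.48
tool_pos: [0.4399, -0.0412, 0.0572]
eef_rot: [0.708, 0.706, -0.005, -0.004]
contact_force: [0.7, 0.3, 1.1]
opening: 0.311
finger_force: 5.0
```

Request:
send_rows --rows "0.01 0 0 0;0.02 0 0 0;0.03 0 0 0;0.04 0 0 0;0.047 0 0 0;0.047 0 0 0;0.047 0 0 0"

```text
clock: 50.07
tool_pos: [0.4401, -0.0272, 0.0575]
eef_rot: [0.708, 0.706, -0.005, -0.003]
contact_force: [-1.9, -1.0, 4.2]
opening: 0.314
finger_force: 5.0
```

Request:
send_rows --rows "0 0 0 0;0 0 0 0;0 0 0 0;0 0 0 0" --jaw -0.5

```text
clock: 50.4
tool_pos: [0.4401, -0.0269, 0.0571]
eef_rot: [0.708, 0.706, -0.005, -0.004]
contact_force: [-0.4, -0.7, -0.7]
opening: 0.591
finger_force: 0.0
```

Request:
send_rows --rows "0 0 -0.08 0;0 0 -0.18 0;0 0 -0.3 0;0 0 -0.4 0;0 0 -0.45 0;0 0 -0.45 0"

```text
clock: 50.9
tool_pos: [0.4436, -0.0269, 0.195]
eef_rot: [0.708, 0.706, -0.003, -0.002]
contact_force: [0.6, -0.1, -0.4]
opening: 0.752
finger_force: 0.0
```

```bash
python3 -c "
from plan import *
plan([(555,-120,195,-2.4)])"
```

```text
now [443.6 -26.9 195. ] -0.2 t 50.9 open 0.752
-> (555, -120, 195, -2.4) row: -0.309 0.372 0.000 0.0061 rows 5
```

Request:
send_rows --rows "-0.309 0.372 0 0.006;-0.309 0.372 0 0.006;-0.309 0.372 0 0.006;-0.309 0.372 0 0.006;-0.309 0.372 0 0.006;-0.309 0.372 0 0.006;-0.309 0.372 0 0.006;-0.309 0.372 0 0.006;-0.309 0.372 0 0.006" --jaw 1

```text
clock: 51.65
tool_pos: [0.552, -0.1186, 0.1907]
eef_rot: [0.721, 0.693, -0.006, -0.004]
contact_force: [0.1, 0.9, 0.1]
opening: 0.089
finger_force: 0.0
```

```bash
python3 -c "
from bot import *
bots()
plan([(568,-68,180,-2.4),(568,-68,88,-2.4),(600,-68,88,-2.4)])"
```

```text
top bot [140.  65.  67.] 238 (array([448.2,  48.4]), array([40.8, 41.6]), -0.3) zmax 0.075 dark 48 [0.45  0.05  0.071]
top bot [148. 128.  78.] 247 (array([428.6, 256.6]), array([41.3, 42.2]), 18.0) zmax 0.076 dark 55 [0.427 0.254 0.071]
top bot [62. 65. 83.] 275 (array([414.2, 335.2]), array([41.1, 43.3]), 13.5) zmax 0.076 dark 116 [0.415 0.329 0.069]
top bot [97. 51. 49.] 188 (array([339.4, 280.1]), array([51.5, 53. ]), 82.3) zmax 0.038 dark 33 [0.339 0.259 0.022]
tray (array([430.8, 180.5]), array([121.8, 399.1]), -86.3)
side bot [136. 119.  91.] 480 (array([419.6, 291.9]), array([ 47.4, 130.6]), -77.9) zmax 0.075 dark 121 [0.42  0.312 0.063]
side bot [96. 53. 48.] 183 (array([339.5, 278.2]), array([47.7, 56.4]), 82.7) zmax 0.037 dark 0 
side bot [118.  98.  93.] 647 (array([444.6,   1.9]), array([ 45.2, 137.7]), 84.6) zmax 0.074 dark 149 [ 0.445 -0.04   0.066]
now [ 552.5 -119.1  191. ] -2.3 t 51.8 open 0.013
-> (568, -68, 180, -2.4) row: 0.172 0.045 0.037 0.0003 rows 3
-> (568, -68, 88, -2.4) row: 0.000 0.000 0.307 -0.0000 rows 4
-> (600, -68, 88, -2.4) row: 0.004 0.107 0.000 -0.0000 rows 2
```

Request:
send_rows --rows "-0.6 0 0 0;-0.6 0 0 0;-0.6 0 0 0;-0.6 0 0 0;-0.6 0 0 0;-0.6 0 0 0;-0.6 0 0 0"

```text
clock: 52.33
tool_pos: [0.5453, -0.2997, 0.1913]
eef_rot: [0.722, 0.692, -0.005, -0.004]
contact_force: [-0.4, 0.6, -0.5]
opening: 0.007
finger_force: 0.0
```

```bash
python3 -c "
from bot import *
bots()
plan([])
p=cv2.imread('pics/side_last.png');cv2.imwrite('pics/s10.png',cv2.resize(p[120:260,160:340],None,fx=4,fy=4))"
```

```text
top bot [147.  74.  76.] 247 (array([447.9,  48.3]), array([40.9, 41.5]), 0.9) zmax 0.076 dark 50 [0.45  0.05  0.071]
top bot [67. 87. 82.] 240 (array([438.8, -41.7]), array([41. , 41.4]), -89.9) zmax 0.076 dark 97 [ 0.442 -0.041  0.071]
top bot [150. 131.  80.] 247 (array([428.4, 256.8]), array([41.2, 41.7]), 17.8) zmax 0.075 dark 53 [0.427 0.254 0.071]
top bot [62. 65. 83.] 273 (array([414.1, 335.4]), array([41.7, 43.1]), 14.4) zmax 0.077 dark 115 [0.416 0.329 0.069]
top bot [99. 52. 49.] 181 (array([339.7, 279.7]), array([51.4, 52. ]), -16.5) zmax 0.038 dark 28 [0.341 0.261 0.021]
tray (array([432.7, 154.6]), array([122.6, 448.3]), -86.0)
side bot [137. 120.  91.] 479 (array([419. , 294.7]), array([ 45.4, 132. ]), -77.2) zmax 0.074 dark 122 [0.42  0.315 0.064]
side bot [97. 53. 48.] 181 (array([339.8, 276.4]), array([49.5, 53.1]), 68.6) zmax 0.036 dark 0 
side bot [118.  99.  94.] 654 (array([4.445e+02, 4.000e-01]), array([ 45.4, 136.4]), 84.8) zmax 0.075 dark 154 [ 0.445 -0.041  0.067]
now [ 546.2 -296.9  191.3] -2.2 t 52.4 open 0.008
```

View pics/s10.png

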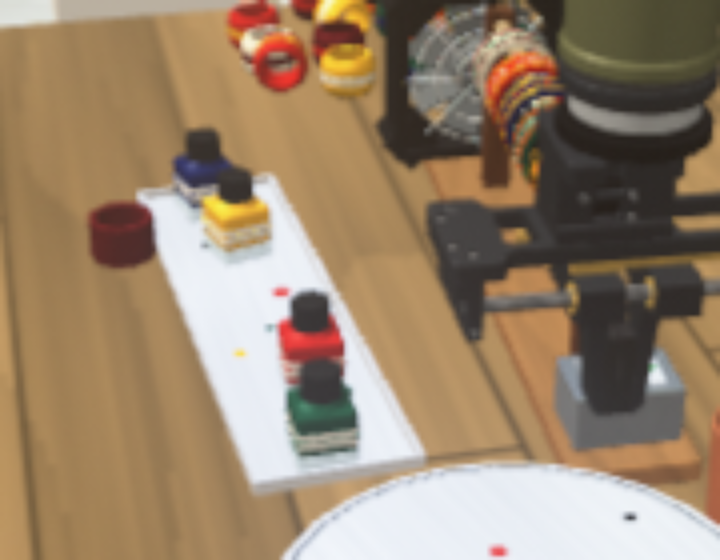

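Green didn't follow: the soft grip slipped and it is still by the end lip. I'll repeat with a firm grip and a small lift.

```bash
python3 -c "
from plan import *
plan([(500,-150,190,-1),(443,-42,135,-0),(441.5,-42,56,0)])"
```

```text
now [ 546.2 -296.9  191.3] -2.2 t 52.4 open 0.008
-> (500, -150, 190, -1) row: 0.484 -0.173 0.004 -0.0033 rows 5
-> (443, -42, 135, 0) row: 0.357 -0.196 0.183 -0.0028 rows 5
-> (441.5, -42, 56, 0) row: 0.000 -0.005 0.263 0.0000 rows 3
```

Request:
send_rows --rows "0.484 -0.173 0 -0.003;0.484 -0.173 0 -0.003;0.484 -0.173 0 -0.003;0.484 -0.173 0 -0.003;0.484 -0.173 0 -0.003;0.484 -0.173 0 -0.003;0.484 -0.173 0 -0.003" --jaw -0.8

```text
clock: 53.02
tool_pos: [0.5004, -0.1518, 0.1921]
eef_rot: [0.714, 0.7, -0.005, -0.003]
contact_force: [0.3, 0.4, -0.8]
opening: 0.508
finger_force: 0.0
```

Request:
send_rows --rows "0.357 -0.196 0.183 -0.003;0.357 -0.196 0.183 -0.003;0.357 -0.196 0.183 -0.003;0.357 -0.196 0.183 -0.003;0.357 -0.196 0.183 -0.003;0.357 -0.196 0.183 -0.003;0.357 -0.196 0.183 -0.003;0.357 -0.196 0.183 -0.003;0.357 -0.196 0.183 -0.003"

```text
clock: 53.77
tool_pos: [0.4439, -0.0459, 0.1378]
eef_rot: [0.709, 0.705, -0.005, -0.003]
contact_force: [0.6, 0.5, -1.2]
opening: 0.896
finger_force: 0.0
```

```bash
python3 -c "
from plan import *
plan([(441.5,-41.5,55,0)])"
```

```text
now [443.9 -45.9 137.8] -0.4 t 53.8 open 0.896
-> (441.5, -41.5, 55, 0) row: 0.015 -0.008 0.276 -0.0010 rows 3
```

Request:
send_rows --rows "0.008 -0.006 0.08 -0.001;0.008 -0.006 0.16 -0.001;0.008 -0.006 0.22 -0.001;0.008 -0.006 0.276 -0.001;0.008 -0.006 0.276 -0.001;0.008 -0.006 0.276 -0.001"

```text
clock: 54.27
tool_pos: [0.4398, -0.0428, 0.0544]
eef_rot: [0.707, 0.708, -0.006, -0.004]
contact_force: [0.1, -0.4, 0.1]
opening: 0.901
finger_force: 0.0
```

Request:
send_rows --rows "0 0 0 0;0 0 0 0;0 0 0 0;0 0 0 0;0 0 0 0;0 0 0 0;0 0 0 0;0 0 0 0;0 0 0 0;0 0 0 0" --jaw 1 --force 25

```text
clock: 55.1
tool_pos: [0.4398, -0.0421, 0.0546]
eef_rot: [0.706, 0.708, -0.005, -0.004]
contact_force: [-1.2, -0.2, 0.6]
opening: 0.308
finger_force: 25.2
```

Request:
send_rows --rows "0 0 -0.01 0;0 0 -0.02 0;0 0 -0.02 0;0 0 -0.02 0"

```text
clock: 55.43
tool_pos: [0.44, -0.0421, 0.0607]
eef_rot: [0.706, 0.708, -0.005, -0.004]
contact_force: [-0.2, -0.0, -1.4]
opening: 0.305
finger_force: 25.2
```

Held, with 1.4 N of weight on the wrist. I'll shift it +y by 18 mm, lower and release.

Request:
send_rows --rows "0.015 0 0 0;0.03 0 0 0;0.045 0 0 0;0.06 0 0 0;0.06 0 0 0;0.06 0 0 0;0.06 0 0 0"

```text
clock: 56.02
tool_pos: [0.4398, -0.0241, 0.0605]
eef_rot: [0.706, 0.708, -0.005, -0.004]
contact_force: [-0.4, 0.3, -1.9]
opening: 0.31
finger_force: 25.2
```

Request:
send_rows --rows "0 0 0.008 0;0 0 0.014 0;0 0 0.018 0;0 0 0.02 0;0 0 0.02 0"

```text
clock: 56.43
tool_pos: [0.4396, -0.0243, 0.0546]
eef_rot: [0.706, 0.708, -0.005, -0.004]
contact_force: [0.2, -0.4, 1.1]
opening: 0.309
finger_force: 25.2
```

Request:
send_rows --rows "0 0 0 0;0 0 0 0;0 0 0 0;0 0 0 0;0 0 0 0" --jaw -0.5

```text
clock: 56.85
tool_pos: [0.4398, -0.0241, 0.0545]
eef_rot: [0.706, 0.708, -0.005, -0.004]
contact_force: [-0.4, -0.2, 0.5]
opening: 0.663
finger_force: 0.0
```

Request:
send_rows --rows "0 0 -0.08 0;0 0 -0.18 0;0 0 -0.3 0;0 0 -0.4 0;0 0 -0.45 0;0 0 -0.45 0"

```text
clock: 57.35
tool_pos: [0.4433, -0.0239, 0.1924]
eef_rot: [0.706, 0.708, -0.003, -0.002]
contact_force: [0.4, 0.4, -0.1]
opening: 0.751
finger_force: 0.0
```

```bash
python3 -c "
from plan import *
plan([(530,-190,190,-2.4)])"
```

```text
now [443.3 -23.9 192.4] 0.2 t 57.4 open 0.751
-> (530, -190, 190, -2.4) row: -0.554 0.288 0.008 0.0071 rows 6
```

Request:
send_rows --rows "-0.554 0.288 0 0.007;-0.554 0.288 0 0.007;-0.554 0.288 0 0.007;-0.554 0.288 0 0.007;-0.554 0.288 0 0.007;-0.554 0.288 0 0.007;-0.554 0.288 0 0.007;-0.554 0.288 0 0.007" --jaw 1

```text
clock: 58.02
tool_pos: [0.5272, -0.1882, 0.1876]
eef_rot: [0.721, 0.693, -0.006, -0.005]
contact_force: [-0.9, 0.4, -0.3]
opening: 0.17
finger_force: 0.0
```

```bash
python3 -c "
from bot import *
look();bots()
plan([(566,-68,185,-2.4),(566,-68,88,-2.4),(600,-68,88,-2.4)])"
```

```text
top on rail [192. 186. 169.] 106 zmax 0.174 (array([647.4, 246.8]), array([28. , 33.6]), -2.3)
top on rail [218. 140.  88.] 104 zmax 0.173 (array([646.7, 198.2]), array([26.6, 33.3]), -4.4)
top on rail [144. 122.  92.] 108 zmax 0.177 (array([643.8, 155.4]), array([28.7, 31.3]), -0.6)
top on rail [145. 122.  91.] 108 zmax 0.177 (array([642.7, 106.1]), array([26.2, 31.4]), -1.1)
top on rail [194. 166.  82.] 120 zmax 0.175 (array([640.6,  59.7]), array([28. , 33.6]), -1.1)
side on rail [91. 75. 52.] 9 zmax 0.172 (array([653.7, 108.7]), array([ 5.8, 22.5]), 72.7)
side on rail [166. 114.  40.] 8 zmax 0.172 (array([649.5,  54.5]), array([ 7.9, 13.6]), 28.7)
top bot [147.  73.  76.] 244 (array([448.1,  48.5]), array([40.8, 41.3]), -0.4) zmax 0.076 dark 49 [0.45  0.05  0.071]
top bot [70. 91. 86.] 252 (array([439.3, -22.9]), array([41.1, 42. ]), -0.5) zmax 0.076 dark 102 [ 0.442 -0.022  0.07 ]
top bot [151. 132.  80.] 247 (array([428.5, 256.9]), array([41.2, 41.6]), 18.6) zmax 0.076 dark 53 [0.427 0.254 0.072]
top bot [63. 66. 84.] 272 (array([413.8, 335.4]), array([41.7, 43.6]), 12.6) zmax 0.076 dark 112 [0.416 0.329 0.069]
top bot [99. 53. 50.] 188 (array([339.2, 279.6]), array([50.6, 52.3]), -61.5) zmax 0.04 dark 33 [0.341 0.261 0.022]
tray (array([432.6, 154.8]), array([122.3, 449.5]), -86.3)
side bot [136. 119.  91.] 480 (array([419.7, 291.1]), array([ 45.5, 124.3]), -76.9) zmax 0.075 dark 123 [0.42  0.315 0.063]
side bot [96. 53. 48.] 178 (array([340.4, 277.5]), array([52. , 52.9]), -75.2) zmax 0.036 dark 0 
side bot [114.  98.  94.] 592 (array([444.5,  10.5]), array([ 44.4, 118. ]), 82.7) zmax 0.075 dark 149 [ 0.445 -0.021  0.066]
now [ 528.  -188.1  188.6] -2.2 t 58.2 open 0.004
-> (566, -68, 185, -2.4) row: 0.405 0.111 0.012 0.0005 rows 5
-> (566, -68, 88, -2.4) row: 0.000 0.000 0.323 -0.0000 rows 4
-> (600, -68, 88, -2.4) row: 0.005 0.113 0.000 -0.0000 rows 2
```

Green is now at y=-23, and all bottles and cuffs are in place. On to the switch.

Request:
send_rows --rows "0.405 0.111 0.012 0;0.405 0.111 0.012 0;0.405 0.111 0.012 0;0.405 0.111 0.012 0;0.405 0.111 0.012 0;0.405 0.111 0.012 0;0.405 0.111 0.012 0"

```text
clock: 58.8
tool_pos: [0.5659, -0.0713, 0.1846]
eef_rot: [0.722, 0.692, -0.006, -0.003]
contact_force: [-0.3, -0.2, -0.2]
opening: 0.007
finger_force: 0.0
```

Request:
send_rows --rows "0 0 0.1 0;0 0 0.2 0;0 0 0.3 0;0 0 0.323 0;0 0 0.323 0;0 0 0.323 0"

```text
clock: 59.3
tool_pos: [0.5655, -0.0712, 0.0882]
eef_rot: [0.722, 0.692, -0.005, -0.003]
contact_force: [0.9, -0.1, 0.4]
opening: 0.005
finger_force: 0.0
```

```bash
python3 -c "
from plan import *
plan([(600,-68.5,88,-2.4),(632,-69,88,-2.4)])"
```

```text
now [565.5 -71.2  88.2] -2.5 t 59.3 open 0.005
-> (600, -68.5, 88, -2.4) row: 0.014 0.114 0.001 -0.0002 rows 2
-> (632, -69, 88, -2.4) row: 0.003 0.107 0.000 -0.0000 rows 2
```

Request:
send_rows --rows "0.01 0.04 0 0;0.01 0.08 0 0;0.01 0.114 0 0;0.01 0.14 0 0;0.01 0.165 0 0;0.01 0.19 0 0;0.01 0.21 0 0;0.01 0.225 0 0;0.01 0.225 0 0;0.01 0.225 0 0"

```text
clock: 60.13
tool_pos: [0.6324, -0.07, 0.0865]
eef_rot: [0.722, 0.692, -0.006, -0.004]
contact_force: [-3.1, -1.5, 1.9]
opening: 0.007
finger_force: 1.4
```

```bash
python3 -c "
from plan import *
plan([])
from vis import *
p,P,H=cloud('side'); cv2.imwrite('pics/s11.png',cv2.resize(p[150:250,260:380,::-1],None,fx=5,fy=5))"
```

```text
now [632.4 -70.   86.5] -2.4 t 60.1 open 0.007
```

View pics/s11.png

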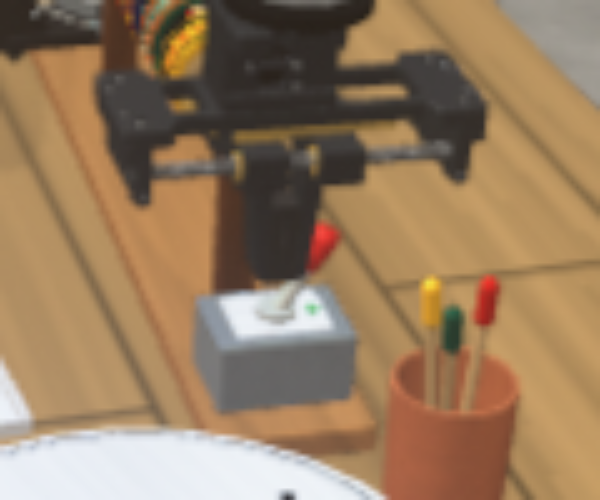

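The lever now leans toward +x, with its red bat at crop (323,245). I'll push 3 mm more, back off and measure the tip.

Request:
send_rows --rows "0 0.006 0 0;0 0.01 0 0;0 0.01 0 0;0 0.01 0 0"

```text
clock: 60.52
tool_pos: [0.6328, -0.07, 0.0863]
eef_rot: [0.722, 0.692, -0.007, -0.006]
contact_force: [-8.4, 0.3, 6.5]
opening: 0.004
finger_force: 4.6
```

Request:
send_rows --rows "0 -0.06 0 0;0 -0.15 0 0;0 -0.25 0 0;0 -0.25 -0.12 0;0 -0.25 -0.25 0;0 -0.25 -0.35 0;0 -0.25 -0.35 0"

```text
clock: 61.1
tool_pos: [0.5674, -0.067, 0.1987]
eef_rot: [0.722, 0.692, -0.0, 0.002]
contact_force: [0.6, 0.9, -0.6]
opening: 0.005
finger_force: 0.0
```

Request:
send_rows --rows "-0.2 -0.05 0 0;-0.4 -0.05 0 0;-0.5 -0.05 0 0;-0.5 -0.05 0 0;-0.5 -0.05 0 0;-0.5 -0.05 0 0;-0.5 -0.05 0 0"

```text
clock: 61.68
tool_pos: [0.542, -0.2146, 0.1929]
eef_rot: [0.721, 0.693, -0.004, -0.004]
contact_force: [0.9, 0.1, -0.1]
opening: 0.01
finger_force: 0.0
```

```bash
python3 -c "
from bot import *
look();bots()
for n in('top','side'):
    p,P,H=cloud(n)
    m=((H[...,0]<8)|(H[...,0]>172))&(H[...,1]>140)&(abs(P[...,0]-.635)<.05)&(abs(P[...,1]+.07)<.03)&(P[...,2]>.06)
    q=P[m]; print(n,'bat',len(q),q.mean(0).round(4),q[:,2].max())
plan([])
p=cv2.imread('pics/side_last.png');cv2.imwrite('pics/s12.png',cv2.resize(p[90:330,160:400],None,fx=2.5,fy=2.5))"
```

```text
top on rail [195. 190. 173.] 97 zmax 0.174 (array([647.3, 246.5]), array([28.9, 29. ]), -0.5)
top on rail [220. 142.  91.] 99 zmax 0.176 (array([644.8, 198.8]), array([26.6, 31.9]), -5.4)
top on rail [142. 120.  93.] 106 zmax 0.176 (array([643.7, 155.3]), array([29.3, 30.6]), -2.0)
top on rail [141. 123.  93.] 111 zmax 0.175 (array([641.3, 106.2]), array([25.5, 33.9]), 1.2)
top on rail [193. 163.  80.] 109 zmax 0.174 (array([640.8,  58.7]), array([29.9, 33.2]), -0.5)
top bot [148.  75.  77.] 246 (array([448.1,  48.5]), array([40.6, 41.5]), 0.2) zmax 0.076 dark 48 [0.45  0.05  0.071]
top bot [71. 91. 87.] 251 (array([439.2, -22.9]), array([41.3, 41.6]), 0.1) zmax 0.075 dark 99 [ 0.442 -0.022  0.07 ]
top bot [152. 132.  80.] 245 (array([428.2, 256.5]), array([40.2, 41.9]), 18.6) zmax 0.076 dark 53 [0.427 0.254 0.072]
top bot [64. 67. 85.] 272 (array([414. , 335.3]), array([41.5, 43.5]), 13.8) zmax 0.076 dark 115 [0.416 0.328 0.069]
top bot [99. 52. 50.] 186 (array([339.6, 279.8]), array([51.1, 51.8]), -18.4) zmax 0.037 dark 32 [0.341 0.261 0.023]
tray (array([432.8, 154.7]), array([122.5, 448.9]), -86.2)
side bot [136. 119.  91.] 480 (array([419.1, 293.9]), array([ 47. , 129.9]), -77.7) zmax 0.075 dark 121 [0.42  0.316 0.064]
side bot [96. 53. 48.] 178 (array([339.7, 278.5]), array([48.1, 55.9]), 81.3) zmax 0.037 dark 0 
side bot [115.  98.  94.] 592 (array([444.8,  11.8]), array([ 44.7, 121.6]), 82.5) zmax 0.074 dark 149 [ 0.445 -0.023  0.066]
top bat 27 [ 0.6575 -0.0687  0.1065] 0.11215619873007698
side bat 46 [ 0.6557 -0.0728  0.1015] 0.11147045881837314
now [ 541.6 -214.6  193.1] -2.2 t 62.0 open 0.004
```

View pics/s12.png

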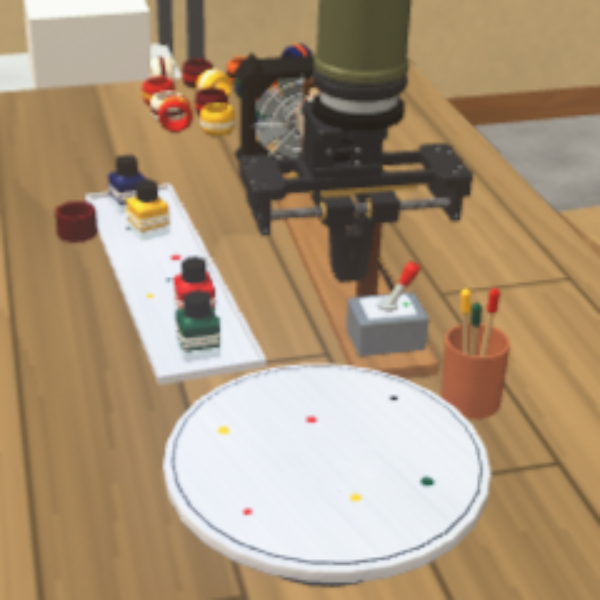

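The switch leans to +x at (400,285), with the bat 22 mm past the pivot, so it is on. The wheel is empty, the bottles are upright and the robot is clear.

```bash
python3 -c "
from plant import finish_job
print(finish_job())"
```

```text
the job is handed in; nothing more can be done
None
```

The job is handed in at about 62 s on the robot's clock: all five cuffs hang square and spaced on the rail, all four bottles stand upright in the tray (green was nudged by the red bottle, so I re-set it about 6 mm from where it began), the pot and ring were left as they were, and the fan switch was pushed on last.

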